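Stack the boxes and square the column

ROBOT

A 6-joint arm with a two-finger parallel gripper is mounted at the origin on the work surface. World frame = base frame: x ahead of the robot, y to its left, z up, the work surface at z = 0. Lengths are in m, angles in rad, forces in N, time in s.
With the tool pointing down it reaches from about 0.325 to 0.775 m from the base axis. Payload 9.3 kg.
Tool frame: the origin (TCP) lies at the very end of the fingers, on their centre line; the grasp point (between the pads) lies 19 mm behind it; z points along the fingers, y is the direction in which the jaws open and shut (so a half turn about z gives the same grasp; the last joint's range is limited). The gripper opens to 85 mm and grips with 20 to 120 N. Pads are 22 mm wide; open, the fingers measure 114 mm over their backs; the gripper's body (76 mm by 85 mm) begins 54 mm behind the grasp point. The pads swing forward as they close: fully open they stand 13 mm farther back than shut.
Start: joints at [-1.396, 0.259, 0.021, 1.334, 0, 1.418], TCP at [0.177, -0.521, 0.231] pointing down, gripper open.
Joint ranges: [-3.04, 3.04], [-0.91, 1.82], [-1.04, 1.36], [-1.92, 1.95], [-1.52, 1.45], [-3.14, 3.14]. Speed limits (rad/s): [2.22, 2.22, 2.79, 3.14, 3.14, 3.14].

INTERFACE

Orientations are given as a 3x3 rotation matrix whose columns are the frame's x, y, z axes.
In Python, from station import state, capture, camera_params, sign_off, search_frame, masks_of gives the robot as it stands.
- The arm moves only by the shell command python3 -m inch 'ROWS' [FORCE]. ROWS is JSON, a list of rows, each a list of 3 entries, a list of its own where there are three numbers: the opening, from -1 (shut) to 1 (fully open), so that 0 is half open, then the shift along the tool's x, y, z in cm, then the turn about the tool's z in degrees. A call has 1 to 10 rows; each row shifts and turns the commanded pose from where the row before left it, along the tool's axes as they then stand; what a row does not reach is not made up. A row lasts 1/12 s, in which the tool goes at most 41.7 mm and 7.16 degrees, less where a joint would pass 70% of its speed; a pose out of reach is approached as far as the arm can. A call is refused whole if a number of a shift passes 4.17 or a number of a turn 7.16, either way. A call with a gripper value outside its range is refused whole. The fingers move at their own pace and stop on an object; FORCE is the grip in N (left out, the last holds). Time passes only in rows, so rows that do not move let the fingers close. It gives the time, the measured TCP pose, the force and the opening at its end, in the units of the state.
- state(): the state, without advancing time (a new reading comes with each control period).
- capture(name): name is "side" or "top" or "wrist"; returns (picture, depth): 384x512x3 uint8, blue, green, red; 384x512 float32, m along the optical axis (not along the pixel's ray), 0 where there is no reading.
- camera_params(name): a dict with "K" (3x3 intrinsics, pixels), "eye" and "attitude" of the camera in the world; the wrist camera has in their place "hand_eye" (4x4, takes a point from camera to tool coordinates, whose origin is the TCP and whose axes are the flange's). Camera axes: x right, y up, looking along -z (the intrinsics and any distortion apply to the point x, -y, -z); pixel columns grow to the right and rows downward; lengths in m; the calibration is good to about 2 mm. A picture is of the moment at which its call begins: read the wrist's pose just before it. camera_params takes no time and is no camera call.
- sign_off(): hands the job in, once; it reports no verdict.
Trained networks look in the newest picture that a camera, given by its name, has taken for a name from the list of things; names that differ only in an ending like _2 or _b are one class to them, and where a whole thing is asked for, a point or a joint stands for the part that bears it (a point fixed in the world has none). Each returns a list of dicts, best first, with "score" (0 to 1); they miss things now and then, are a little off and sometimes report something else, mostly with a low value. They report only what shows in the picture. A call takes as long as a camera call. They do not tell look-alikes from the thing itself.
- search_frame(camera, name): "bbox" ([left, top, right, bottom] in pixels, round what is visible of it).
- masks_of(camera, name): "pixels" (384x512 bool, what is visible of it) and "bbox" ([left, top, right, bottom] in pixels, round what is visible of it).
The state is a dict: "t": time; "qpos": joint angles; "qvel": joint speeds; "joint_efforts": joint torques, N m; "eef_pos": TCP position; "eef_rot": TCP orientation; "force": force on the tool from outside, world axes, zero at the start; "moment": the same for the moment, N m; "finger_gap": opening from 0.0 (shut) to 1.0 (fully open).
Only numpy, scipy, OpenCV 4.12 (cv2) and the standard library are available. Lean on these libraries where they do the work, as an engineer would, in place of code of your own. Each camera call takes 0.05 s, during which the arm holds its last target.

TASK

Stack the two loose pale wooden boxes one by one squarely on the column of two that stands end-on against the blue stop board, setting each down rather than dropping it. Then take the try square, stand its foot flat on the bench in line with the column and press it into the corner between the bench and the column's free end, until the foot sits on the bench and the blade's outer edge lies against the ends of all four boxes and backs them up to the board. Finish while still gripping the square and keeping it pressed down and against the column, and leave the label roll, the glue bottle and the small dark box where they are.

Things in the scene. Friction and masses are not known exactly. Their poses are not given: they have to be found in the camera images.
- bench: wooden work bench, fixed; its top is the work surface at height 0, which everything stands on
- stop_board: blue upright stop board screwed to the bench, fixed, 200 mm wide (its x axis) x 170 mm high x 18 mm thick. Origin: foot of the middle of its working face; that face is the plane y = 0 of its frame and looks along its -y axis to the column, z up. Steel angle brackets stand behind it, within 70 mm of the face. Its position and yaw vary
- col_low: bottom box of the column, standing on the bench: closed wooden box, pale cedar with a brass clasp on one long side, 140 mm long (its y axis) x 60 mm wide (x axis) x 45 mm high, about 0.3 kg, all four alike. Origin: centre of its underside, z up. Its y axis is square to the board's face (along the board's y axis), one end 1 to 3 mm short of the board; the other end is the column's free end
- col_high: second box of the column, lying on col_low within about 2 mm and with the same heading; its top is 90 mm above the bench: closed wooden box, pale cedar with a brass clasp on one long side, 140 mm long (its y axis) x 60 mm wide (x axis) x 45 mm high, about 0.3 kg, all four alike. Origin: centre of its underside, z up. 
- box_a: first loose box, lying on the bench at any of three spots, heading within about 0.3 rad of the world axes: closed wooden box, pale cedar with a brass clasp on one long side, 140 mm long (its y axis) x 60 mm wide (x axis) x 45 mm high, about 0.3 kg, all four alike. Origin: centre of its underside, z up. Pick it across its width; either loose box may go first, either end to the board
- box_b: second loose box, as box_a: closed wooden box, pale cedar with a brass clasp on one long side, 140 mm long (its y axis) x 60 mm wide (x axis) x 45 mm high, about 0.3 kg, all four alike. Origin: centre of its underside, z up. To be stacked
- square: try square standing on its foot, 0.34 kg. Dark wood foot 130 mm long (y axis) x 30 wide (x) x 28 high; aluminium blade 34 mm wide (y) x 8 thick (x), rising to 230 mm at the foot's +y end, outer edge y = +65 mm flush with the foot. Origin: centre of the foot's underside, z up. Grip the blade across its thickness near the top (y = +48 mm, 205 mm up, clear above the 180 mm column)
- square_heel (a point): outer corner of the square, where the blade's outer edge meets the foot's underside: y = +65 mm, z = 0 in the square's frame, same axes. At the start its y axis is within about 0.3 rad of the world's y; when the square's heading equals the board's, the outer edge faces the board and the column. Held near the top of the blade, the square pivots between the fingers if its foot drags
- label_roll: white roll of labels, 100 mm across, 55 mm high, standing on its end; bystander, origin under its centre
- glue_bottle: small white glue bottle with a blue cap and band, 38 mm across, 100 mm tall; bystander, origin under its centre
- small_box: small dark wooden box, 50 x 85 x 35 mm; bystander, origin under its centre
Not all that is in view belongs to the job. Of the things that look like the square, take the one that is farthest to the robot's right at the start.

How it is judged:
By the outcome, as a careful person would: the job done as asked, in the order asked, and still so for the second after the job is handed in, while the arm keeps its last pose, push and grip.
It also fails if it takes over 72 s, if anything falls off the work surface, if the arm or the gripper's body presses on something with over 40 N, if the wrist force passes 120 N, or if a joint passes its speed limit or range.

## Working session

There is one attempt and no reset: what is moved stays moved. The work goes in short steps, Python scripts to look and compute and a shell command to move; the robot and the scene stay as the last step left them, time stands still between calls to the robot, and variables do not carry over. Pictures are saved under pics/ and viewed, and the job is handed in when it is done.

```bash
ls; mkdir -p pics; cat > /tmp/a.py <<'E'
E
python3 - <<'E'
from station import *
import cv2, numpy as np
s=state(); print(s['t'],s['eef_pos'],s['eef_rot'],s['finger_gap'])
for n in ['side','top']:
    im,d=capture(n); cv2.imwrite(f'pics/{n}0.png',cv2.resize(im,(768,576))); np.savez(f'/tmp/{n}0.npz',im=im,d=d)
for n in ['side','top','wrist']: print(n,camera_params(n))
E
```

```text
pics
0.0 [ 0.17701561 -0.52043361  0.23065651] [[ 9.46754689e-01  3.21955740e-01 -2.45515665e-04]
 [ 3.21955768e-01 -9.46753738e-01  1.35755181e-03]
 [ 2.04628725e-04 -1.36431373e-03 -9.99999048e-01]] 0.9937347885762612
side {'K': array([[484.07907353,   0.        , 251.69757774],
       [  0.        , 484.07907353, 187.3793281 ],
       [  0.        ,   0.        ,   1.        ]]), 'eye': array([-0.274822  ,  0.68536662,  1.12766965]), 'attitude': array([[-0.7214156 ,  0.49347112, -0.48584543],
       [-0.69220674, -0.53435293,  0.48509461],
       [-0.02023275,  0.6862603 ,  0.72707457]])}
top {'K': array([[432.93886206,   0.        , 258.97042274],
       [  0.        , 432.93886206, 192.59573352],
       [  0.        ,   0.        ,   1.        ]]), 'eye': array([ 0.38308704, -0.01590788,  1.28689442]), 'attitude': array([[-4.91581940e-04,  9.98719342e-01, -5.05908590e-02],
       [-9.99770091e-01,  5.93650961e-04,  2.14339041e-02],
       [ 2.14364879e-02,  5.05897642e-02,  9.98489435e-01]])}
wrist {'K': array([[292.87000891,   0.        , 252.72513596],
       [  0.        , 292.87000891, 194.00683383],
       [  0.        ,   0.        ,   1.        ]]), 'hand_eye': array([[-4.91788921e-04,  9.65257182e-01,  2.61301227e-01,
         6.64947339e-02],
       [ 9.99998919e-01,  1.12561193e-04,  1.46626900e-03,
         1.03693985e-03],
       [ 1.38591431e-03,  2.61301665e-01, -9.65256193e-01,
        -1.43847472e-01],
       [ 0.00000000e+00,  0.00000000e+00,  0.00000000e+00,
         1.00000000e+00]])}
```

View pics/side0.png

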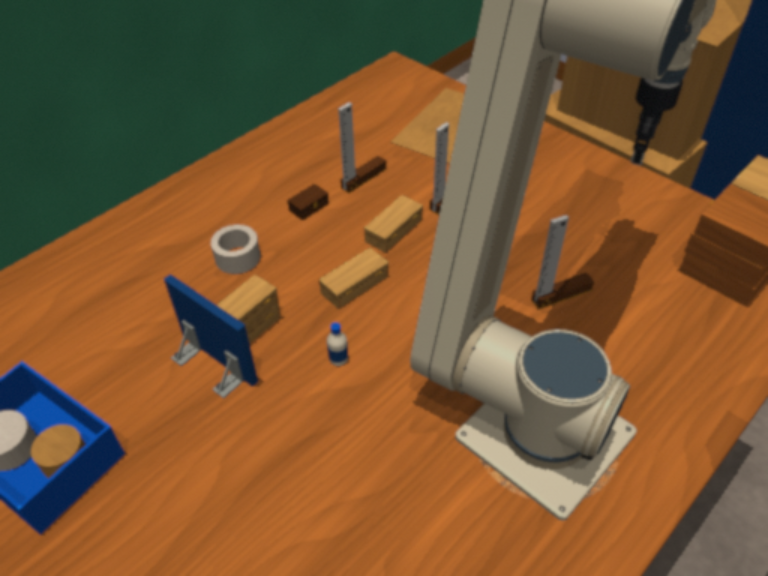

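View pics/top0.png

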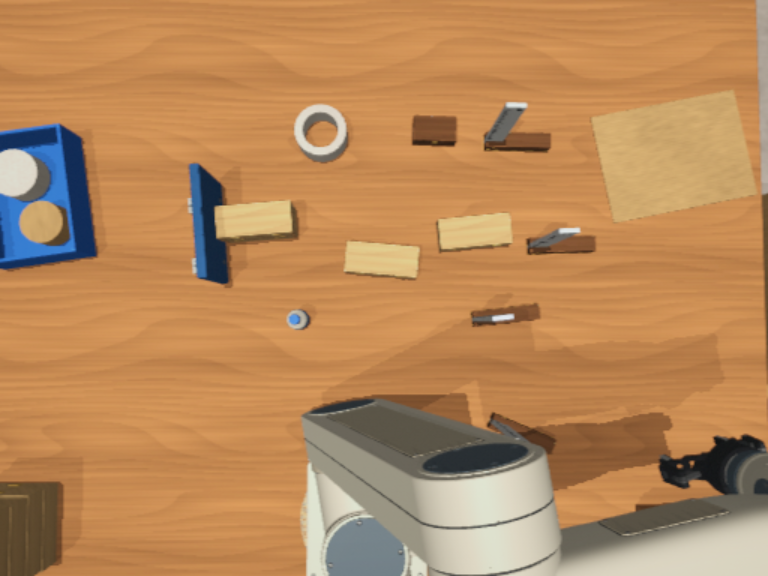

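```bash
cat > h.py <<'E'
from station import *
import cv2, numpy as np
def cloud(name,d,s=None,cp=None):
    cp=cp or camera_params(name); K=cp['K']
    v,u=np.mgrid[0:d.shape[0],0:d.shape[1]]
    P=np.stack([(u-K[0,2])/K[0,0]*d,-(v-K[1,2])/K[1,1]*d,-d],-1)
    if 'eye' in cp: return P@cp['attitude'].T+cp['eye']
    H=cp['hand_eye']; P=P@H[:3,:3].T+H[:3,3]
    return P@np.array(s['eef_rot']).T+np.array(s['eef_pos'])
def proj(name,X,s=None):
    cp=camera_params(name);K=cp['K'];X=np.atleast_2d(X).astype(float)
    if 'eye' in cp: p=(X-cp['eye'])@cp['attitude']
    else:
        p=(X-np.array(s['eef_pos']))@np.array(s['eef_rot']); H=cp['hand_eye']; p=(p-H[:3,3])@H[:3,:3]
    return np.stack([K[0,0]*p[:,0]/-p[:,2]+K[0,2],K[1,1]*-p[:,1]/-p[:,2]+K[1,2]],-1)
def rect(xy):
    xy=np.asarray(xy,np.float32); (c,(w,h),a)=cv2.minAreaRect(xy)
    if w<h: w,h=h,w; a+=90
    a=(a+90)%180-90   # direction of long side in world xy deg
    return np.array(c),w,h,a
E
python3 - <<'E'
from h import *
z=np.load('/tmp/top0.npz');d=z['d'];im=z['im'];P=cloud('top',d)
m=(d>0)&(np.abs(P[...,2])<0.02)&(P[...,0]>0.3); print('bench z',np.median(P[m][:,2]),P[m][:,2].std())
for lo,hi,name in [(.035,.06,'45'),(.08,.10,'90'),(.02,.034,'28'),(0.15,.19,'170'),(.21,.25,'230'),(.06,.08,'.7')]:
    m=((P[...,2]>lo)&(P[...,2]<hi)&(d>0)&(P[...,0]>0.2)).astype(np.uint8)
    n,l,st,c=cv2.connectedComponentsWithStats(m)
    for i in range(1,n):
        if st[i,4]<25: continue
        q=P[l==i]; cc,w,h,a=rect(q[:,:2]); print(name,'px',c[i].round(),'n',st[i,4],'xy',cc.round(4),'wh',round(w,4),round(h,4),'ang',round(a,1),'z',np.median(q[:,2]).round(4))
for n in ['side','top']:
    im,d=capture(n)
    for k in ['square','box_a','stop_board']:
        print(n,k,[(np.round(r['score'],2),np.round(r['bbox'])) for r in search_frame(n,k)])
E
```

```text
bench z 0.00030909840900572583 0.002957543328921845
45 px [213.  87.] n 574 xy [0.7521 0.0908] wh 0.0981 0.098 ang -36.9 z 0.0545
45 px [289.  85.] n 262 xy [ 0.7625 -0.131 ] wh 0.0826 0.0485 ang 89.6 z 0.0367
45 px [ 48. 135.] n 372 xy [0.6057 0.5621] wh 0.2711 0.1118 ang -18.6 z 0.0479
45 px [18. 92.] n 127 xy [0.7339 0.6463] wh 0.1168 0.0037 ang -81.5 z 0.0496
45 px [329.  91.] n 29 xy [ 0.7405 -0.2478] wh 0.0341 0.0079 ang 77.1 z 0.0472
45 px [ 14. 117.] n 418 xy [0.6655 0.6567] wh 0.0901 0.0704 ang -1.6 z 0.0576
45 px [144. 128.] n 35 xy [0.6331 0.2884] wh 0.0513 0.0022 ang 5.1 z 0.0488
45 px [ 34. 149.] n 262 xy [0.5674 0.6028] wh 0.0791 0.0581 ang -28.5 z 0.057
45 px [ 17. 146.] n 38 xy [0.577  0.6395] wh 0.0276 0.027 ang 61.8 z 0.0585
45 px [316. 154.] n 1007 xy [ 0.5599 -0.2076] wh 0.14 0.0614 ang -84.5 z 0.0449
45 px [ 25. 153.] n 40 xy [0.5586 0.6189] wh 0.0224 0.0219 ang 46.5 z 0.0587
45 px [147. 173.] n 59 xy [0.5015 0.277 ] wh 0.08 0.0137 ang -5.3 z 0.0473
45 px [254. 172.] n 1018 xy [ 0.5047 -0.0272] wh 0.1398 0.0617 ang 85.4 z 0.0451
90 px [ 34. 127.] n 593 xy [0.6229
[... 2572 characters left out ...]
.float64(0.16), array([  2.,  34., 512., 384.]))]
side box_a [(np.float64(0.88), array([214., 163., 260., 209.])), (np.float64(0.86), array([242., 130., 283., 168.]))]
side stop_board [(np.float64(0.63), array([111., 181., 176., 268.]))]
top square [(np.float64(0.93), array([327., 279., 371., 300.])), (np.float64(0.91), array([350., 152., 397., 171.])), (np.float64(0.71), array([326.,  70., 368., 101.])), (np.float64(0.64), array([312., 204., 360., 218.]))]
top box_a [(np.float64(0.83), array([290., 143., 338., 171.])), (np.float64(0.63), array([228., 160., 278., 183.])), (np.float64(0.31), array([349., 152., 398., 172.]))]
top stop_board [(np.float64(0.76), array([124., 111., 151., 190.]))]
```

```bash
python3 - <<'E'
from h import *
z=np.load('/tmp/top0.npz');im=z['im']
c=im[50:320,290:420]; cv2.imwrite('pics/crop0.png',cv2.resize(c,None,fx=2.2,fy=2.2,interpolation=cv2.INTER_CUBIC))
E
```

```text
(no output)
```

View pics/crop0.png

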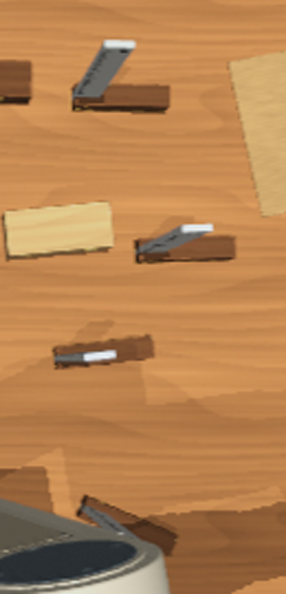

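```bash
python3 - <<'E'
from h import *
z=np.load('/tmp/top0.npz');d=z['d'];P=cloud('top',d)
m=(P[...,2]>.082)&(P[...,2]<.1)&(d>0)&(P[...,0]>.45)&(P[...,0]<.66)&(P[...,1]>.05)&(P[...,1]<.275)
q=P[m];print('col',rect(q[:,:2]),np.median(q[:,2]))
m=(P[...,2]>.160)&(P[...,2]<.18)&(d>0)&(P[...,0]>.42)&(P[...,0]<.7)&(P[...,1]>.2)&(P[...,1]<.35)
q=P[m];print('board',rect(q[:,:2]),np.median(q[:,2]),len(q))
# board face: points on face
m=(P[...,2]>.1)&(P[...,2]<.16)&(d>0)&(P[...,0]>.42)&(P[...,0]<.7)&(P[...,1]>.2)&(P[...,1]<.35)
q=P[m];print('face',len(q)); 
A=np.c_[q[:,0]-.56,np.ones(len(q))];
if len(q):
  x=np.linalg.lstsq(A,q[:,1],rcond=None)[0];print(x,np.degrees(np.arctan(x[0])),(A@x-q[:,1]).std())
# squareD
c=proj('top',[[0.2,-.28,0]]);print(c)
E
```

```text
col (array([0.53569937, 0.20832178]), 0.14181020855903625, 0.13900427520275116, -86.05189514160156) 0.08995648222882913
board (array([0.55830455, 0.29021502]), 0.1986488699913025, 0.01977764628827572, 4.842228412628174) 0.1698901428504802 583
face 419
[0.08043931 0.28223491] 4.598930665787105 0.0012829784894870203
[[338.89025454 276.42755422]]
```

Four things look like the square (768‑px top view): A (517,140) at y≈‑0.30, B (560,243) at y≈‑0.38, C (505,315) at y≈‑0.27, D (520,432) at y≈‑0.28. B is farthest to the right, and the crop shows it clearly. The loose boxes are at (475,232) and (382,260), and the column is at (255,220). I'll lift and turn first.

```bash
python3 -m inch '[[1,[0,0,-4],-7],[1,[0,0,-3],-7],[1,[0,0,0],-7],[1,[0,0,0],-7],[1,[0,0,0],-7],[1,[0,0,0],-7],[1,[0,0,0],-7],[1,[0,0,0],-7],[1,[0,0,0],-7],[1,[0,0,0],-7]]' 60
cat >> h.py <<'E'
def go(x,y,z,yaw=None):
    s=state();R=np.array(s['eef_rot']);p=np.array(s['eef_pos'])
    d=R.T@(np.array([x,y,z])-p)*100; cur=np.degrees(np.arctan2(R[1,0],R[0,0]))
    print('t',round(s['t'],2),'shift cm',d.round(2),'turn',None if yaw is None else round(cur-yaw,2),'yaw',round(cur,2),'pos',p.round(4),'F',np.array(s['force']).round(1),'gap',round(s['finger_gap'],3),'R2',R[:,2].round(3))
E
python3 -c "
from h import *
go(.5599,-.2076-.05,.28,95.5)"
```

```text
t: 1.33
eef_pos: [0.1771, -0.5207, 0.3013]
eef_rot: [[0.015, 1.0, 0.0], [1.0, -0.015, 0.0], [0.0, 0.0, -1.0]]
force: [-0.3, 0.2, 0.4]
finger_gap: 0.998
t 1.33 shift cm [26.89 37.88  2.13] turn -6.38 yaw 89.12 pos [ 0.1771 -0.5207  0.3013] F [-0.3  0.2  0.4] gap 0.998 R2 [ 0.  0. -1.]
```

```bash
python3 -m inch '[[1,[2.7,3.8,0],0],[1,[2.7,3.8,0],0],[1,[2.7,3.8,0],0],[1,[2.7,3.8,0],0],[1,[2.7,3.8,0],0],[1,[2.7,3.8,0],0],[1,[2.7,3.8,0.2],0],[1,[2.7,3.8,1],0],[1,[2.7,3.8,1],0],[1,[2.6,3.7,0],-6.4]]'
python3 -m inch '[[1,[0,0,0],0],[1,[0,0,0],0]]'
python3 - <<'E'
from h import *
go(.5599,-.2076,.28,95.5)
s=state(); im,d=capture('wrist'); P=cloud('wrist',d,s); np.savez('/tmp/w1.npz',im=im,d=d,P=P)
cv2.imwrite('pics/w1.png',im)
m=((P[...,2]>.035)&(P[...,2]<.06)&(d>0)).astype(np.uint8)
n,l,st,c=cv2.connectedComponentsWithStats(m)
for i in range(1,n):
    if st[i,4]<300: continue
    q=P[l==i]; print(c[i].round(),st[i],rect(q[:,:2]),np.median(q[:,2]))
m=(d>0)&(abs(P[...,2])<.02); print(np.median(P[m][:,2]))
E
```

```text
t: 2.17
eef_pos: [0.5214, -0.2861, 0.2806]
eef_rot: [[-0.089, 0.996, -0.001], [0.996, 0.089, 0.001], [0.001, -0.001, -1.0]]
force: [-0.1, -2.4, -0.2]
finger_gap: 1.0
t: 2.33
eef_pos: [0.5218, -0.2862, 0.2813]
eef_rot: [[-0.094, 0.996, -0.001], [0.996, 0.094, 0.001], [0.001, -0.001, -1.0]]
force: [0.1, -0.4, 0.1]
finger_gap: 1.002
t 2.33 shift cm [7.47 4.53 0.13] turn -0.09 yaw 95.41 pos [ 0.5218 -0.2862  0.2813] F [ 0.1 -0.4  0.1] gap 1.002 R2 [-0.001  0.001 -1.   ]
[255.   4.] [224   0  52  12 377] (array([ 0.50047636, -0.09539847]), 0.05915617570281029, 0.009143277071416378, -4.167732238769531) 0.04539310449151246
[461.  60.] [ 432   21   60   79 3007] (array([ 0.76392311, -0.13398965]), 0.08480052649974823, 0.05111606791615486, 88.78868865966797) 0.036662442711850984
[289. 106.] [ 265   48   51  118 5691] (array([ 0.5609898 , -0.21016191]), 0.14057031273841858, 0.060710739344358444, -84.37358474731445) 0.046392063311350845
[424. 156.] [416 142  18  29 308] (array([ 0.74072033, -0.25086582]), 0.03428743779659271, 0.0056665013544261456, 81.69621276855469) 0.04806262713200565
0.0013603179780550256
```

View pics/w1.png

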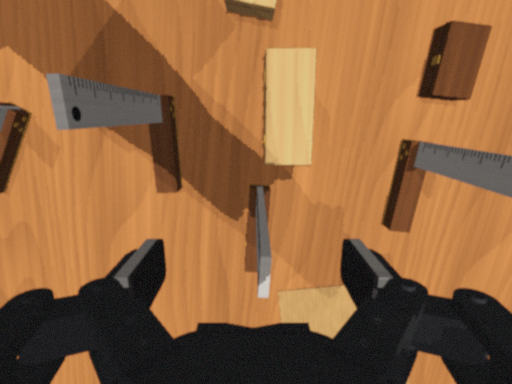

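The wrist view shows box A at (290,106), matching the top view to about 2 mm. The right-hand square is at (262,240). Next I'll move over box A and go down.

```bash
python3 -m inch '[[1,[2.5,1.5,0],0],[1,[2.5,1.5,0],0],[1,[2.45,1.6,0],-0.2],[1,[0,0,4],0],[1,[0,0,4],0],[1,[0,0,4],0],[1,[0,0,4],0],[1,[0,0,4],0],[1,[0,0,0],0],[1,[0,0,0],0]]'
python3 -c "
from h import *
go(.5608,-.2095,.006,95.6)"
```

```text
t: 3.22
eef_pos: [0.5579, -0.2102, 0.0816]
eef_rot: [[-0.092, 0.996, -0.003], [0.996, 0.092, 0.001], [0.002, -0.003, -1.0]]
force: [0.2, -0.5, -0.0]
finger_gap: 0.996
t 3.22 shift cm [0.03 0.32 7.56] turn -0.35 yaw 95.25 pos [ 0.5579 -0.2102  0.0816] F [ 0.2 -0.5 -0. ] gap 0.996 R2 [-0.003  0.001 -1.   ]
```

```bash
python3 -m inch '[[1,[0,0.3,2.5],-0.3],[1,[0,0,2.5],0],[1,[0,0,2],0],[1,[0,0,0.5],0],[1,[0,0,0],0],[1,[0,0,0],0]]'
python3 -c "
from h import *
go(.5608,-.2095,.006,95.6)"
```

```text
t: 3.72
eef_pos: [0.5636, -0.2103, 0.0096]
eef_rot: [[-0.098, 0.995, 0.003], [0.995, 0.098, -0.002], [-0.002, 0.003, -1.0]]
force: [0.9, 0.4, 0.4]
finger_gap: 0.999
t 3.72 shift cm [ 0.11 -0.27  0.36] turn 0.04 yaw 95.64 pos [ 0.5636 -0.2103  0.0096] F [0.9 0.4 0.4] gap 0.999 R2 [ 0.003 -0.002 -1.   ]
```

```bash
python3 -m inch '[[1,[0,-0.25,0.3],0],[1,[0,0,0],0],[1,[0,0,0],0]]'
python3 -m inch '[[-1,[0,0,0],0],[-1,[0,0,0],0],[-1,[0,0,0],0],[-1,[0,0,0],0],[-1,[0,0,0],0],[-1,[0,0,0],0],[-1,[0,0,0],0],[-1,[0,0,0],0]]' 60
python3 -c "
from h import *
go(.5608,-.2095,.006,95.6)"
```

```text
t: 3.97
eef_pos: [0.5602, -0.2098, 0.0051]
eef_rot: [[-0.099, 0.995, 0.001], [0.995, 0.099, -0.001], [-0.001, 0.001, -1.0]]
force: [-0.1, 0.6, 0.3]
finger_gap: 1.001
t: 4.63
eef_pos: [0.5603, -0.2096, 0.0046]
eef_rot: [[-0.099, 0.995, 0.001], [0.995, 0.099, -0.0], [-0.0, 0.001, -1.0]]
force: [0.1, 1.5, 3.7]
finger_gap: 0.697
t 4.63 shift cm [-0.    0.05 -0.14] turn 0.09 yaw 95.69 pos [ 0.5603 -0.2096  0.0046] F [0.1 1.5 3.7] gap 0.697 R2 [ 0.001 -0.    -1.   ]
```

Gripped, with the gap matching about 60 mm. Now I'll lift and carry it to a spot where the wrist camera can see the column past the held box.

```bash
python3 -m inch '[[-1,[0,0,-1],0],[-1,[0,0,-2],0],[-1,[0,0,-4],0],[-1,[0,0,-4],0],[-1,[0,0,-4],0],[-1,[2,0,-4],0],[-1,[3.5,0,-4],0],[-1,[3.8,0,-4],0],[-1,[3.8,0,-4],0],[-1,[3.8,0,-4],0]]'
python3 -m inch '[[-1,[3.5,0,0],0],[-1,[3,0.5,0],0],[-1,[2.0,0.7,0],0],[-1,[1,0.5,0],0],[-1,[0,0,0],0],[-1,[0,0,0],0]]'
python3 - <<'E'
from h import *
s=state(); im,d=capture('wrist'); P=cloud('wrist',d,s); np.savez('/tmp/w2.npz',im=im,d=d,P=P)
cv2.imwrite('pics/w2.png',im)
go(.5608,.2,.2,94.7)
E
```

```text
t: 5.47
eef_pos: [0.5458, -0.0767, 0.3153]
eef_rot: [[-0.099, 0.995, -0.0], [0.995, 0.099, 0.0], [0.0, -0.0, -1.0]]
force: [1.5, -0.4, -2.6]
finger_gap: 0.696
t: 5.97
eef_pos: [0.5543, 0.0183, 0.3131]
eef_rot: [[-0.1, 0.995, -0.001], [0.995, 0.1, -0.0], [-0.0, -0.001, -1.0]]
force: [-0.0, 0.3, -2.0]
finger_gap: 0.694
t 6.02 shift cm [18.08  2.47 11.3 ] turn 0.99 yaw 95.69 pos [0.5543 0.0177 0.3131] F [ 0.1  0.4 -2.8] gap 0.699 R2 [-0.001 -0.    -1.   ]
```

View pics/w2.png

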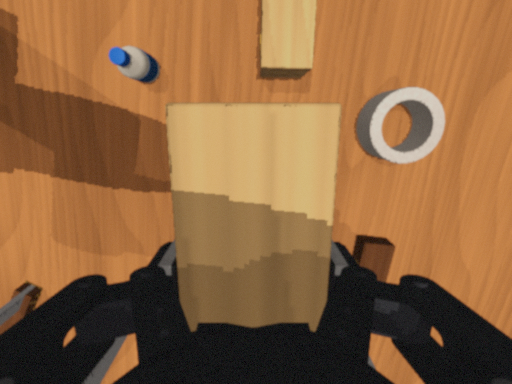

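The wrist view shows the column's free end at (287,70) and the held box filling the centre. I'll move 6 cm forward to see more of the column.

```bash
python3 -m inch '[[-1,[3,0,0],0],[-1,[3,0,-2],0.5],[-1,[0,0,-2],0.5],[-1,[0,0,0],0],[-1,[0,0,0],0]]'
python3 - <<'E'
from h import *
s=state(); im,d=capture('wrist'); P=cloud('wrist',d,s); np.savez('/tmp/w3.npz',im=im,d=d,P=P)
cv2.imwrite('pics/w3.png',im)
m=((P[...,2]>.08)&(P[...,2]<.10)&(d>0)&(P[...,1]<.268)&(P[...,1]>.1)&(abs(P[...,0]-.55)<.06))
q=P[m]; print('col',rect(q[:,:2]),np.median(q[:,2]),len(q))
q2=q
for side in (0,1):
    # side edge lines: extremes per row bins of y
    ys=np.arange(.15,.265,.006); e=[]
    for y in ys:
        b=q[(q[:,1]>y)&(q[:,1]<y+.006)]
        if len(b)>5: e.append((b[:,1].mean(), np.percentile(b[:,0],2 if side==0 else 98)))
    e=np.array(e); k=np.polyfit(e[:,0],e[:,1],1); print('edge',k,np.degrees(np.arctan(k[0])),'x at y=.208',np.polyval(k,.208),(np.polyval(k,e[:,0])-e[:,1]).std())
b=[]
for x in np.arange(.525,.575,.004):
    c=q[(q[:,0]>x)&(q[:,0]<x+.004)]
    if len(c)>5:b.append((x+.002,np.percentile(c[:,1],1)))
b=np.array(b);k=np.polyfit(b[:,0],b[:,1],1);print('end',k,np.degrees(np.arctan(k[0])),'y at .555',np.polyval(k,.555))
# held box in tool frame
T=(P-np.array(s['eef_pos']))@np.array(s['eef_rot'])
m=(T[...,2]<-.0)&(T[...,2]>-.06)&(d>0)&(T[...,0]>.0)&(abs(T[...,1])<.05)
h=T[m];print('held top z',np.median(h[h[:,0]>.03][:,2]),'front x',np.percentile(h[:,0],99),h[:,0].max())
h2=h[h[:,0]>.03];print('ylim',np.percentile(h2[:,1],[1,99]))
go(.5608,.2,.2,94.7)
im,d=capture('top'); P=cloud('top',d); np.savez('/tmp/t1.npz',im=im,d=d,P=P)
E
```

```text
t: 6.43
eef_pos: [0.5488, 0.077, 0.3538]
eef_rot: [[-0.081, 0.997, 0.002], [0.997, 0.081, -0.0], [-0.001, 0.002, -1.0]]
force: [-0.3, -0.1, -3.7]
finger_gap: 0.696
col (array([0.57509553, 0.21578994]), 0.11008549481630325, 0.0604943223297596, -84.35975551605225) 0.09153490472957915 4282
edge [-0.08314405  0.56401449] -4.752871159067127 x at y=.208 0.5467205291736627 0.00030749589091364366
edge [-0.02689495  0.608047  ] -1.5405955719107074 x at y=.208 0.6024528535377489 0.004872548310239
end [-1.18108209  0.82996772] -49.74603827841491 y at .555 0.17446716113769944
held top z -0.041667450656442645 front x 0.06868859395587565 0.06928232466908855
ylim [-0.02845749  0.02956786]
t 6.48 shift cm [12.19  2.21 15.28] turn -0.08 yaw 94.62 pos [0.5486 0.0768 0.3528] F [ 0.1 -0.4 -2.2] gap 0.698 R2 [-0. -0. -1.]
```

View pics/w3.png

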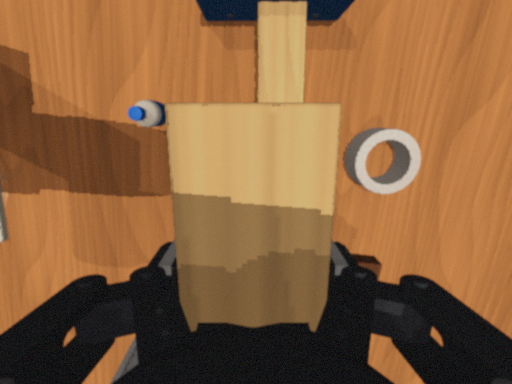

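The wrist view shows the column at (282,50), with its board end at row 2, running behind the held box. My x window clipped it, so I'll refit.

```bash
python3 - <<'E'
from h import *
for f in ['w2','w3','t1','top0']:
    z=np.load(f'/tmp/{f}.npz'); d=z['d']; P=z['P'] if 'P' in z else cloud('top',d)
    m=((P[...,2]>.08)&(P[...,2]<.10)&(d>0)&(P[...,1]<.278)&(P[...,1]>.1)&(abs(P[...,0]-.58)<.07))
    q=P[m]; print(f,'col',rect(q[:,:2]),np.median(q[:,2]),len(q), 'ylim',q[:,1].min(),q[:,1].max())
    for side in (0,1):
        e=[]
        for y in np.arange(.14,.262,.004):
            b=q[(q[:,1]>y)&(q[:,1]<y+.004)]
            if len(b)>5: e.append((b[:,1].mean(), b[:,0].min() if side==0 else b[:,0].max()))
        e=np.array(e)
        if len(e)>5: k=np.polyfit(e[:,0],e[:,1],1); print('  edge',round(np.degrees(np.arctan(k[0])),2),'x at y=.208',np.polyval(k,.208),len(e),(np.polyval(k,e[:,0])-e[:,1]).std())
    b=[]
    for x in np.arange(.555,.605,.004):
        c=q[(q[:,0]>x)&(q[:,0]<x+.004)]
        if len(c)>3:b.append((x+.002,c[:,1].min()))
    b=np.array(b);k=np.polyfit(b[:,0],b[:,1],1);print('  free end ang',np.degrees(np.arctan(k[0])),'y at .58',np.polyval(k,.58))
    m=(P[...,2]>.1)&(P[...,2]<.16)&(d>0)&(P[...,0]>.45)&(P[...,0]<.66)&(P[...,1]>.2)&(P[...,1]<.35)
    b=P[m]
    if len(b)>50:
        k=np.polyfit(b[:,0],b[:,1],1);print('  face ang',np.degrees(np.arctan(k[0])),'y at .575',np.polyval(k,.575),len(b),(np.polyval(k,b[:,0])-b[:,1]).std())
E
```

```text
w2 col (array([0.57839704, 0.17442524]), 0.07137665152549744, 0.06099797040224075, -85.28010511398315) 0.09152711141000297 3708 ylim 0.13663268471256648 0.21248886054165864
  edge 1.86 x at y=.208 0.5509256140334233 18 0.005972109971434823
  edge -4.45 x at y=.208 0.6054803950277655 18 0.00033561518497599615
  free end ang 4.894895138536842 y at .58 0.13882493468326684
w3 col (array([0.56035149, 0.22011901]), 0.12118299305438995, 0.08916829526424408, -84.64108800888062) 0.09152911182757223 4767 ylim 0.15912705680772746 0.2779868859505052
  edge -5.0 x at y=.208 0.5459310034432006 27 0.0001868458721975766
  edge 0.52 x at y=.208 0.6031105088220254 27 0.008671425964374972
  free end ang 4.60048212600709 y at .58 0.16135560488140113
  return _methods._mean(a, axis=axis, dtype=dtype,
  ret = ret.dtype.type(ret / rcount)
Traceback (most recent call last):
ValueError: zero-size array to reduction operation minimum which has no identity
```

```bash
python3 -c "
from h import *
go(.5755,.2085,.125,94.75)"
```

```text
t 6.53 shift cm [12.92  3.79 22.73] turn -0.15 yaw 94.6 pos [0.5484 0.0767 0.3523] F [-0.3 -0.5 -1.3] gap 0.696 R2 [-0.001 -0.    -1.   ]
```

```bash
python3 -m inch '[[-1,[3,0.9,0],-0.1],[-1,[3.5,1,0],0],[-1,[3.5,1,2],0],[-1,[2.9,0.9,3],0],[-1,[0,0,4],0],[-1,[0,0,4],0],[-1,[0,0,4],0],[-1,[0,0,3],0],[-1,[0,0,0],0],[-1,[0,0,0],0]]'
python3 -c "
from h import *
go(.5755,.2085,.0946,94.75)"
```

```text
t: 7.37
eef_pos: [0.5746, 0.2078, 0.1526]
eef_rot: [[-0.082, 0.997, -0.004], [0.997, 0.082, -0.001], [-0.001, -0.004, -1.0]]
force: [0.4, 0.4, -1.6]
finger_gap: 0.694
t 7.37 shift cm [0.06 0.12 5.8 ] turn -0.03 yaw 94.72 pos [0.5746 0.2078 0.1526] F [ 0.4  0.4 -1.6] gap 0.694 R2 [-0.004 -0.001 -1.   ]
```

```bash
python3 -m inch '[[-1,[0,0,2],0],[-1,[0,0,1.5],0],[-1,[0,0,1],0],[-1,[0,0,0],0],[-1,[0,0,0],0],[-1,[0,0,0],0]]'
python3 -c "
from h import *
go(.5755,.2085,.0946,94.75)"
```

```text
t: 7.87
eef_pos: [0.5763, 0.209, 0.1107]
eef_rot: [[-0.083, 0.997, 0.002], [0.997, 0.083, 0.001], [0.0, 0.002, -1.0]]
force: [-1.0, 0.8, -2.4]
finger_gap: 0.696
t 7.87 shift cm [-0.04 -0.09  1.61] turn 0.02 yaw 94.77 pos [0.5763 0.209  0.1107] F [-1.   0.8 -2.4] gap 0.696 R2 [ 0.002  0.001 -1.   ]
```

```bash
python3 -m inch '[[-1,[0,-0.05,0.5],0],[-1,[0,0,0.5],0],[-1,[0,0,0.3],0],[-1,[0,0,0],0],[-1,[0,0,0],0]]'
python3 -c "
from h import *
go(.5755,.2085,.0946,94.75)"
```

```text
t: 8.28
eef_pos: [0.5748, 0.2089, 0.0957]
eef_rot: [[-0.083, 0.997, -0.001], [0.997, 0.083, -0.0], [-0.0, -0.001, -1.0]]
force: [-0.2, -0.4, -1.7]
finger_gap: 0.694
t 8.28 shift cm [-0.04  0.07  0.11] turn 0.04 yaw 94.79 pos [0.5748 0.2089 0.0957] F [-0.2 -0.4 -1.7] gap 0.694 R2 [-0.001 -0.    -1.   ]
```

```bash
python3 -m inch '[[-1,[0,0.05,0.1],0],[-1,[0,0,0],0],[-1,[0,0,0],0]]'
python3 -m inch '[[-1,[0,0,0.1],0],[-1,[0,0,0],0],[-1,[0,0,0],0]]'
```

```text
t: 8.53
eef_pos: [0.5755, 0.209, 0.095]
eef_rot: [[-0.083, 0.997, 0.0], [0.997, 0.083, 0.0], [0.0, 0.0, -1.0]]
force: [-0.2, -0.3, -2.9]
finger_gap: 0.696
t: 8.78
eef_pos: [0.5756, 0.209, 0.0946]
eef_rot: [[-0.083, 0.997, 0.001], [0.997, 0.083, 0.0], [0.0, 0.001, -1.0]]
force: [-1.6, -0.1, 4.3]
finger_gap: 0.697
```

Contact force is up, so I'll release and raise.

```bash
python3 -m inch '[[0.6,[0,0,0],0],[0.8,[0,0,0],0],[1,[0,0,0],0],[1,[0,0,0],0],[1,[0,0,-1],0],[1,[0,0,-3],0],[1,[0,0,-4],0],[1,[0,0,-4],0],[1,[0,0,-4],0],[1,[-2,0,-3],0]]'
python3 -m inch '[[1,[-3,0,-1],0],[1,[-3,0,0],0],[1,[0,0,0],0],[1,[0,0,0],0]]'
cat > fit.py <<'E'
from h import *
def toprect(P,d,zlo,zhi,win):
    m=((P[...,2]>zlo)&(P[...,2]<zhi)&(d>0)&(P[...,0]>win[0])&(P[...,0]<win[1])&(P[...,1]>win[2])&(P[...,1]<win[3])).astype(np.uint8)
    n,l,st,c=cv2.connectedComponentsWithStats(m)
    i=1+np.argmax(st[1:,4]); q=P[l==i]
    r=rect(q[:,:2]); print('px',c[i].round(),'n',st[i,4],'c',r[0].round(4),'wh',round(r[1],4),round(r[2],4),'ang',round(r[3]%180,2),'z',round(float(np.median(q[:,2])),4)); return q
E
python3 - <<'E'
from fit import *
s=state(); im,d=capture('wrist'); P=cloud('wrist',d,s); np.savez('/tmp/w4.npz',im=im,d=d,P=P)
cv2.imwrite('pics/w4.png',im)
toprect(P,d,.125,.148,(.5,.65,.1,.2783))
toprect(P,d,.155,.185,(.4,.7,.25,.35))
go(.5047,-.0272,.1,85.4)
E
```

```text
t: 9.62
eef_pos: [0.5767, 0.191, 0.2883]
eef_rot: [[-0.086, 0.996, 0.003], [0.996, 0.086, 0.002], [0.001, 0.003, -1.0]]
force: [1.7, 0.4, 0.5]
finger_gap: 0.998
t: 9.95
eef_pos: [0.5822, 0.1279, 0.2949]
eef_rot: [[-0.081, 0.997, 0.001], [0.997, 0.081, 0.0], [0.0, 0.001, -1.0]]
force: [-0.6, -0.1, 0.5]
finger_gap: 1.002
px [252.  93.] n 9039 c [0.5765 0.2086] wh 0.1388 0.0609 ang 94.69 z 0.1364
px [240.   4.] n 2128 c [0.5614 0.2806] wh 0.1981 0.0026 ang 4.67 z 0.1657
t 10.0 shift cm [-14.92  -8.99  19.44] turn 9.31 yaw 94.71 pos [0.582  0.1288 0.2945] F [-0.1 -0.   0. ] gap 1.002 R2 [ 0.  0. -1.]
```

View pics/w4.png

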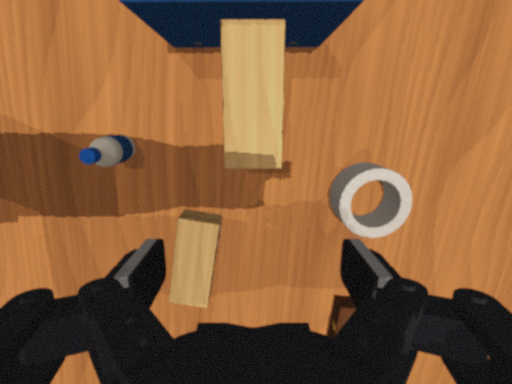

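The wrist view shows the first box sitting squarely on the column at (252,93), its centre within about 1 mm. The second loose box is at (195,258). I'll fit it and go.

```bash
python3 - <<'E'
from fit import *
z=np.load('/tmp/w4.npz');d=z['d'];P=z['P']
toprect(P,d,.035,.055,(.42,.58,-.15,.08))
E
python3 -m inch '[[1,[-3,-1.8,0],2.3],[1,[-3,-1.8,0],2.3],[1,[-3,-1.8,0],2.3],[1,[-3,-1.8,0],2.3],[1,[-2,-1.2,2],0],[1,[0,0,3],0],[1,[0,0,0],0],[1,[0,0,0],0]]'
python3 - <<'E'
from fit import *
s=state(); im,d=capture('wrist'); P=cloud('wrist',d,s)
cv2.imwrite('pics/w5.png',im)
toprect(P,d,.035,.055,(.42,.58,-.15,.08))
go(.505,-.0298,.0046,85.4)
E
```

```text
px [193. 261.] n 3553 c [ 0.5061 -0.0292] wh 0.1414 0.0608 ang 84.9 z 0.046
t: 10.67
eef_pos: [0.4989, -0.0105, 0.2438]
eef_rot: [[0.077, 0.997, -0.002], [0.997, -0.077, 0.001], [0.001, -0.002, -1.0]]
force: [1.8, -0.1, 0.4]
finger_gap: 1.0
px [259. 183.] n 5645 c [ 0.5061 -0.029 ] wh 0.1395 0.0596 ang 84.72 z 0.0463
t 10.72 shift cm [-1.89  0.67 24.02] turn 0.24 yaw 85.64 pos [ 0.4998 -0.0105  0.2448] F [ 0.5 -0.5  0.3] gap 1.0 R2 [-0.  0. -1.]
```

```bash
python3 -m inch '[[1,[-1.8,0.65,2],0.7],[1,[0,0,4],0],[1,[0,0,4],0],[1,[0,0,4],0],[1,[0,0,3],0],[1,[0,0,0],0],[1,[0,0,0],0]]'
python3 - <<'E'
from fit import *
go(.5057,-.029,.0046,84.9)
E
```

```text
t: 11.3
eef_pos: [0.5053, -0.0291, 0.0746]
eef_rot: [[0.088, 0.996, -0.001], [0.996, -0.088, 0.0], [0.0, -0.001, -1.0]]
force: [0.3, 0.0, 0.4]
finger_gap: 1.002
t 11.3 shift cm [0.01 0.05 7.  ] turn 0.06 yaw 84.96 pos [ 0.5053 -0.0291  0.0746] F [0.3 0.  0.4] gap 1.002 R2 [-0.001  0.    -1.   ]
```

```bash
python3 -m inch '[[1,[0,0,2.5],0],[1,[0,0,2.5],0],[1,[0,0,1.5],0],[1,[0,0,0.4],0],[1,[0,0,0],0],[1,[0,0,0],0],[1,[0,0,0],0]]'
python3 - <<'E'
from fit import *
go(.5057,-.029,.0046,84.9)
E
```

```text
t: 11.88
eef_pos: [0.5061, -0.03, 0.007]
eef_rot: [[0.089, 0.996, 0.003], [0.996, -0.089, -0.001], [-0.0, 0.003, -1.0]]
force: [-0.4, -0.9, -0.1]
finger_gap: 1.001
t 11.88 shift cm [ 0.09 -0.05  0.24] turn -0.01 yaw 84.89 pos [ 0.5061 -0.03    0.007 ] F [-0.4 -0.9 -0.1] gap 1.001 R2 [ 0.003 -0.001 -1.   ]
```

```bash
python3 -m inch '[[-1,[0.1,0,0],0],[-1,[0,0,0],0],[-1,[0,0,0],0],[-1,[0,0,0],0],[-1,[0,0,0],0],[-1,[0,0,0],0],[-1,[0,0,0],0],[-1,[0,0,0],0]]' 60
python3 - <<'E'
from fit import *
go(.5765,.2085,.24,94.7)
E
```

```text
t: 12.55
eef_pos: [0.5053, -0.0288, 0.0061]
eef_rot: [[0.089, 0.996, 0.002], [0.996, -0.089, -0.0], [-0.0, 0.002, -1.0]]
force: [-0.9, 1.0, 8.5]
finger_gap: 0.695
t 12.55 shift cm [ 24.27   5.02 -23.38] turn -9.81 yaw 84.89 pos [ 0.5053 -0.0288  0.0061] F [-0.9  1.   8.5] gap 0.695 R2 [ 0.002 -0.    -1.   ]
```

```bash
python3 -m inch '[[-1,[0,0,-1],0],[-1,[0,0,-3],0],[-1,[0,0,-4],0],[-1,[0,0,-4],0],[-1,[0,0,-4],0],[-1,[0,0,-4],-3],[-1,[0,0,-4],-3],[-1,[0,0,-1],-3.8],[-1,[0,0,0],0],[-1,[0,0,0],0]]'
python3 - <<'E'
from fit import *
go(.5757,.2086,.23,94.7)
s=state(); im,d=capture('wrist'); P=cloud('wrist',d,s)
T=(P-np.array(s['eef_pos']))@np.array(s['eef_rot'])
m=(T[...,2]<-.0)&(T[...,2]>-.06)&(d>0)&(T[...,0]>.0)&(abs(T[...,1])<.05)
h=T[m];h2=h[h[:,0]>.03];print('held top z',np.median(h2[:,2]),'front x',np.percentile(h[:,0],99),'ylim',np.percentile(h2[:,1],[1,99]))
E
```

```text
t: 13.38
eef_pos: [0.5044, -0.0287, 0.2547]
eef_rot: [[-0.08, 0.997, 0.0], [0.997, 0.08, 0.0], [-0.0, 0.0, -1.0]]
force: [0.3, 0.1, -2.9]
finger_gap: 0.697
t 13.38 shift cm [23.09  9.    2.47] turn -0.13 yaw 94.57 pos [ 0.5044 -0.0287  0.2547] F [ 0.3  0.1 -2.9] gap 0.697 R2 [ 0.  0. -1.]
held top z -0.04013217239936754 front x 0.06885479563722864 ylim [-0.0287035   0.02936323]
```

```bash
python3 -m inch '[[-1,[3,1.2,0],-0.1],[-1,[3.5,1.4,0],0],[-1,[3.5,1.4,0],0],[-1,[3.5,1.4,0],0],[-1,[3.5,1.4,0],0],[-1,[3.1,1.2,0],0],[-1,[3,1,0],0],[-1,[0,0,0],0],[-1,[0,0,0],0],[-1,[0,0,0],0]]'
python3 - <<'E'
from fit import *
go(.5757,.2088,.1411,94.7)
E
```

```text
t: 14.27
eef_pos: [0.5745, 0.2087, 0.2529]
eef_rot: [[-0.083, 0.997, -0.003], [0.997, 0.083, -0.001], [-0.001, -0.004, -1.0]]
force: [-0.7, -0.4, -3.3]
finger_gap: 0.694
t 14.27 shift cm [1.000e-02 1.600e-01 1.118e+01] turn 0.05 yaw 94.75 pos [0.5745 0.2087 0.2529] F [-0.7 -0.4 -3.3] gap 0.694 R2 [-0.003 -0.001 -1.   ]
```

```bash
python3 -m inch '[[-1,[0,0.1,3],0],[-1,[0,0,3],0],[-1,[0,0,2.5],0],[-1,[0,0,1.2],0],[-1,[0,0,0],0],[-1,[0,0,0],0],[-1,[0,0,0],0]]'
python3 - <<'E'
from fit import *
go(.5757,.2088,.1411,94.7)
E
```

```text
t: 14.85
eef_pos: [0.5766, 0.2083, 0.1591]
eef_rot: [[-0.082, 0.997, 0.001], [0.997, 0.082, 0.0], [0.0, 0.001, -1.0]]
force: [-0.3, -0.7, -2.4]
finger_gap: 0.692
t 14.85 shift cm [ 0.06 -0.09  1.8 ] turn 0.0 yaw 94.7 pos [0.5766 0.2083 0.1591] F [-0.3 -0.7 -2.4] gap 0.692 R2 [ 0.001  0.    -1.   ]
```

```bash
python3 -m inch '[[-1,[0.05,-0.05,0.5],0],[-1,[0,0,0.4],0],[-1,[0,0,0.3],0],[-1,[0,0,0.1],0],[-1,[0,0,0],0],[-1,[0,0,0],0],[-1,[0,0,0],0]]'
python3 - <<'E'
from fit import *
go(.5757,.2088,.1411,94.7)
E
```

```text
t: 15.43
eef_pos: [0.5757, 0.2095, 0.1451]
eef_rot: [[-0.083, 0.997, 0.0], [0.997, 0.083, 0.0], [0.0, 0.0, -1.0]]
force: [0.5, 0.7, -3.2]
finger_gap: 0.693
t 15.43 shift cm [-0.07 -0.01  0.4 ] turn 0.09 yaw 94.79 pos [0.5757 0.2095 0.1451] F [ 0.5  0.7 -3.2] gap 0.693 R2 [ 0.  0. -1.]
```

```bash
python3 -m inch '[[-1,[-0.07,0,0.15],0],[-1,[0,0,0.1],0],[-1,[0,0,0],0],[-1,[0,0,0],0]]'
python3 -m inch '[[-1,[0,0,0.1],0],[-1,[0,0,0],0],[-1,[0,0,0],0]]'
```

```text
t: 15.77
eef_pos: [0.5756, 0.2087, 0.1424]
eef_rot: [[-0.083, 0.997, -0.0], [0.997, 0.083, -0.0], [0.0, -0.0, -1.0]]
force: [0.0, 0.2, -3.4]
finger_gap: 0.694
t: 16.02
eef_pos: [0.5756, 0.2087, 0.1414]
eef_rot: [[-0.083, 0.997, -0.0], [0.997, 0.083, 0.0], [0.0, -0.0, -1.0]]
force: [-0.4, -1.2, -4.0]
finger_gap: 0.692
```

```bash
python3 -m inch '[[-1,[0,0,0.1],0],[-1,[0,0,0],0],[-1,[0,0,0],0]]'
```

```text
t: 16.27
eef_pos: [0.5758, 0.2088, 0.1412]
eef_rot: [[-0.083, 0.997, 0.001], [0.997, 0.083, 0.0], [0.0, 0.001, -1.0]]
force: [-1.5, -0.7, 5.1]
finger_gap: 0.695
```

```bash
python3 -m inch '[[0.6,[0,0,0],0],[0.8,[0,0,0],0],[1,[0,0,0],0],[1,[0,0,0],0],[1,[0,0,-1],0],[1,[0,0,-3],0],[1,[0,0,-4],0],[1,[0,0,-4],0],[1,[0,0,-4],0],[1,[-2,0,-3],0]]'
python3 -m inch '[[1,[-3.5,0,-1],0],[1,[-3.5,0,0],0],[1,[-3.5,0,0],0],[1,[0,0,0],0],[1,[0,0,0],0]]'
python3 - <<'E'
from fit import *
s=state(); im,d=capture('wrist'); P=cloud('wrist',d,s); np.savez('/tmp/w6.npz',im=im,d=d,P=P)
cv2.imwrite('pics/w6.png',im)
q=toprect(P,d,.172,.19,(.5,.65,.1,.285))
q=toprect(P,d,.155,.172,(.45,.68,.25,.35))
im,d=capture('side'); cv2.imwrite('pics/s6.png',cv2.resize(im[140:280,90:250],None,fx=4,fy=4,interpolation=cv2.INTER_CUBIC))
go(.5362,-.3327,.3,92.1)
E
```

```text
t: 17.1
eef_pos: [0.5767, 0.1908, 0.3348]
eef_rot: [[-0.086, 0.996, 0.003], [0.996, 0.086, 0.002], [0.001, 0.003, -1.0]]
force: [1.3, 0.6, -0.0]
finger_gap: 1.001
t: 17.52
eef_pos: [0.5861, 0.0824, 0.3412]
eef_rot: [[-0.08, 0.997, 0.001], [0.997, 0.08, 0.0], [0.0, 0.001, -1.0]]
force: [0.1, 0.0, -0.9]
finger_gap: 1.002
px [252.  61.] n 7785 c [0.5778 0.1938] wh 0.1106 0.061 ang 94.63 z 0.1814
px [219.   0.] n 1 c [0.5413 0.2502] wh 0.0 0.0 ang 0.0 z 0.1682
t 17.62 shift cm [-41.16  -8.42   4.08] turn 2.66 yaw 94.76 pos [0.586  0.0844 0.341 ] F [-1.4 -0.2 -0.6] gap 0.999 R2 [ 0.  0. -1.]
```

View pics/w6.png

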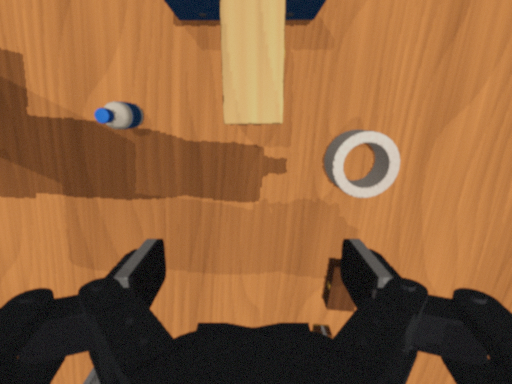

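View pics/s6.png

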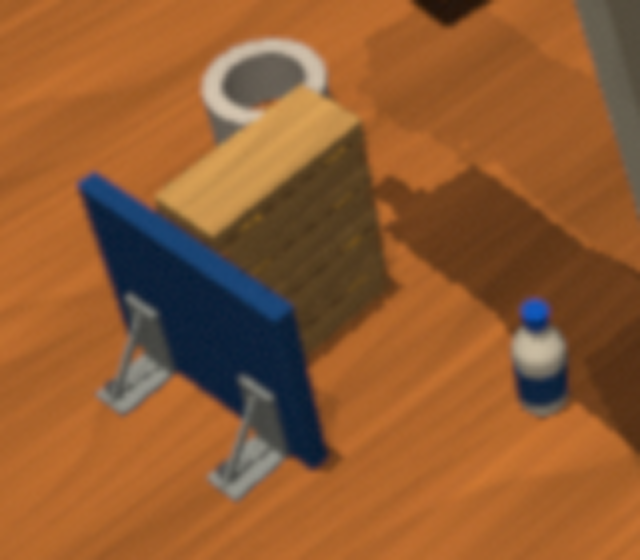

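The wrist view shows the top box at (252,60), flush with the column and clear of the board. The side view shows four aligned boxes, with the glue bottle and roll untouched. On to the square.

```bash
python3 -m inch '[[1,[-3.5,-0.7,0],0.3],[1,[-4,-0.8,0],0.3],[1,[-4,-0.8,0],0.3],[1,[-4,-0.8,0],0.3],[1,[-4,-0.8,0],0.3],[1,[-4,-0.8,0],0.3],[1,[-4,-0.8,0],0.3],[1,[-4,-0.8,0],0.3],[1,[-4,-0.8,0],0.2],[1,[-3,-0.6,1],0]]'
python3 -m inch '[[1,[0,0,2],0],[1,[0,0,1],0],[1,[0,0,0],0],[1,[0,0,0],0]]'
python3 - <<'E'
from fit import *
s=state(); im,d=capture('wrist'); P=cloud('wrist',d,s); np.savez('/tmp/w7.npz',im=im,d=d,P=P)
cv2.imwrite('pics/w7.png',im)
W=(.45,.62,-.5,-.2)
toprect(P,d,.018,.036,W)
toprect(P,d,.222,.24,W)
go(.5373,-.335,.3,92.1)
im,d=capture('top'); P=cloud('top',d)
toprect(P,d,.018,.036,W)
E
```

```text
t: 18.45
eef_pos: [0.5326, -0.3065, 0.3319]
eef_rot: [[-0.039, 0.999, 0.002], [0.999, 0.039, -0.002], [-0.002, 0.002, -1.0]]
force: [1.1, -0.2, 0.1]
finger_gap: 1.002
t: 18.78
eef_pos: [0.5329, -0.3036, 0.3005]
eef_rot: [[-0.04, 0.999, -0.001], [0.999, 0.04, 0.001], [0.001, -0.001, -1.0]]
force: [0.0, 0.1, 1.0]
finger_gap: 1.0
px [253. 209.] n 901 c [ 0.5373 -0.3842] wh 0.1304 0.0295 ang 92.61 z 0.0291
px [254. 241.] n 454 c [ 0.5357 -0.3364] wh 0.0345 0.0081 ang 92.2 z 0.231
t 18.83 shift cm [-3.15  0.3   0.13] turn 0.18 yaw 92.28 pos [ 0.533  -0.3037  0.3013] F [ 0.5 -0.2  0.6] gap 0.998 R2 [ 0.001 -0.    -1.   ]
px [354. 163.] n 41 c [ 0.5343 -0.3231] wh 0.0311 0.0153 ang 172.98 z 0.028
```

View pics/w7.png

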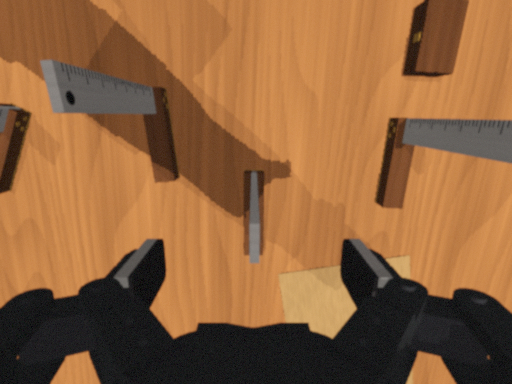

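The target square's blade is at (254,215) in the wrist view. The foot and blade fits agree, with the grip point at about (0.5356,-0.3363). Moving in.

```bash
python3 -m inch '[[1,[-1.6,0.12,0],0],[1,[-1.7,0.12,0],0],[1,[0,0,2],0],[1,[0,0,2.5],0],[1,[0,0,2.5],0],[1,[0,0,2],0],[1,[0,0,0],0],[1,[0,0,0],0],[1,[0,0,0],0]]'
python3 - <<'E'
from fit import *
go(.5357,-.3363,.188,92.3)
E
```

```text
t: 19.63
eef_pos: [0.5369, -0.3376, 0.2126]
eef_rot: [[-0.039, 0.999, 0.002], [0.999, 0.039, -0.002], [-0.002, 0.002, -1.0]]
force: [-0.3, -0.2, -1.1]
finger_gap: 0.999
t 19.63 shift cm [ 0.14 -0.12  2.46] turn -0.08 yaw 92.22 pos [ 0.5369 -0.3376  0.2126] F [-0.3 -0.2 -1.1] gap 0.999 R2 [ 0.002 -0.002 -1.   ]
```

```bash
python3 -m inch '[[1,[0.1,-0.1,1.3],-0.1],[1,[0,0,1],0],[1,[0,0,0],0],[1,[0,0,0],0],[1,[0,0,0],0]]'
python3 - <<'E'
from fit import *
go(.5357,-.3363,.188,92.3)
E
```

```text
t: 20.05
eef_pos: [0.5353, -0.3368, 0.1884]
eef_rot: [[-0.04, 0.999, 0.001], [0.999, 0.04, -0.001], [-0.001, 0.001, -1.0]]
force: [0.7, 0.5, 0.4]
finger_gap: 1.003
t 20.05 shift cm [0.05 0.04 0.04] turn -0.02 yaw 92.28 pos [ 0.5353 -0.3368  0.1884] F [0.7 0.5 0.4] gap 1.003 R2 [ 0.001 -0.001 -1.   ]
```

```bash
python3 -m inch '[[-1,[0,0,0],0],[-1,[0,0,0],0],[-1,[0,0,0],0],[-1,[0,0,0],0],[-1,[0,0,0],0],[-1,[0,0,0],0],[-1,[0,0,0],0],[-1,[0,0,0],0],[-1,[0,0,0],0],[-1,[0,0,0],0]]' 40
python3 -m inch '[[-1,[0,0,0],0],[-1,[0,0,0],0],[-1,[0,0,0],0],[-1,[0,0,0],0]]' 110
python3 - <<'E'
from fit import *
go(.5357,-.3363,.188,92.3)
s=state(); im,d=capture('wrist'); P=cloud('wrist',d,s)
cv2.imwrite('pics/w8.png',im)
W=(.45,.62,-.5,-.2)
toprect(P,d,.018,.036,W)
im,d=capture('side'); cv2.imwrite('pics/s8.png',cv2.resize(im[60:240,240:440],None,fx=3.2,fy=3.2,interpolation=cv2.INTER_CUBIC))
E
```

```text
t: 20.88
eef_pos: [0.5351, -0.3366, 0.1876]
eef_rot: [[-0.04, 0.999, 0.0], [0.999, 0.04, 0.0], [0.0, 0.0, -1.0]]
force: [-0.2, 1.0, 1.1]
finger_gap: 0.09
t: 21.22
eef_pos: [0.5351, -0.3365, 0.1877]
eef_rot: [[-0.04, 0.999, 0.0], [0.999, 0.04, 0.0], [0.0, 0.0, -1.0]]
force: [-0.6, 2.6, 5.0]
finger_gap: 0.078
t 21.22 shift cm [ 0.02  0.06 -0.03] turn -0.01 yaw 92.29 pos [ 0.5351 -0.3365  0.1877] F [-0.6  2.6  5. ] gap 0.078 R2 [ 0.  0. -1.]
px [252. 190.] n 993 c [ 0.5364 -0.3552] wh 0.0721 0.0298 ang 92.05 z 0.0292
```

View pics/w8.png

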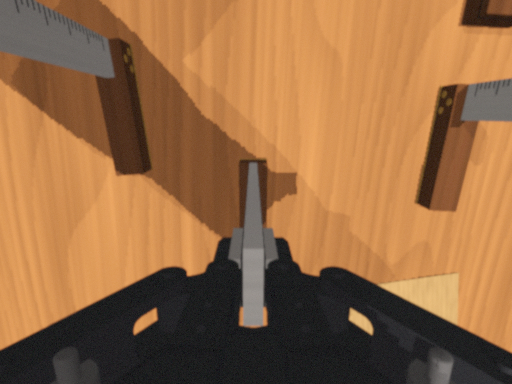

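View pics/s8.png

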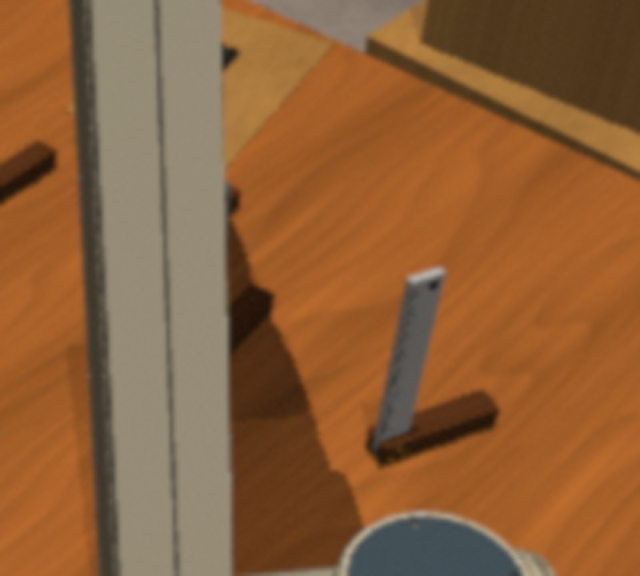

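The wrist view shows the blade centred between the pads at (252,245), with the foot flat. The side view shows the upright look-alike at (420,370), untouched, while the gripped square is behind the arm. Next I'll lift and carry gently.

```bash
python3 -m inch '[[-1,[0,0,-0.5],0],[-1,[0,0,-1],0],[-1,[0,0,-1.2],0],[-1,[0.5,0,0],-0.3],[-1,[1.2,0.1,0],-0.3],[-1,[2,0.3,0],-0.3],[-1,[2.5,0.4,0],-0.3],[-1,[2.5,0.4,0],-0.3],[-1,[2.5,0.4,0],-0.3],[-1,[2.5,0.4,0],-0.3]]'
python3 -m inch '[[-1,[2.5,0.4,0],0],[-1,[2.5,0.4,0],0],[-1,[2.5,0.4,0],0],[-1,[2.5,0.4,0],0],[-1,[2.5,0.4,0],0],[-1,[2.5,0.4,0],0],[-1,[2.5,0.4,0],0],[-1,[2,0.3,0],0],[-1,[1.5,0.2,0],0],[-1,[0.8,0.1,0],0]]'
python3 -m inch '[[-1,[0,0,0],0],[-1,[0,0,0],0]]'
python3 - <<'E'
from fit import *
go(.5847,.1017,.2,94.7)
E
```

```text
t: 22.15
eef_pos: [0.5463, -0.1964, 0.2137]
eef_rot: [[-0.077, 0.997, -0.001], [0.997, 0.077, 0.001], [0.001, -0.001, -1.0]]
force: [0.0, -0.3, -3.4]
finger_gap: 0.076
t: 22.98
eef_pos: [0.5632, 0.024, 0.2139]
eef_rot: [[-0.079, 0.997, -0.001], [0.997, 0.079, 0.001], [0.001, -0.001, -1.0]]
force: [-0.4, 0.1, -3.8]
finger_gap: 0.076
t: 23.15
eef_pos: [0.5638, 0.0215, 0.2142]
eef_rot: [[-0.078, 0.997, -0.001], [0.997, 0.078, -0.0], [-0.0, -0.001, -1.0]]
force: [-0.9, -0.4, -3.8]
finger_gap: 0.079
t 23.15 shift cm [7.83 2.71 1.41] turn -0.25 yaw 94.45 pos [0.5638 0.0215 0.2142] F [-0.9 -0.4 -3.8] gap 0.079 R2 [-0.001 -0.    -1.   ]
```

```bash
python3 -m inch '[[-1,[1,0.4,0],-0.2],[-1,[1.5,0.5,0],0],[-1,[1.5,0.5,0],0],[-1,[1.5,0.5,0],0],[-1,[1.4,0.5,0.5],0],[-1,[0.7,0.2,0.5],0],[-1,[0,0,0.3],0],[-1,[0,0,0],0],[-1,[0,0,0],0]]'
python3 - <<'E'
from fit import *
go(.5832,.1216,.19,94.7)
s=state(); im,d=capture('wrist'); P=cloud('wrist',d,s); np.savez('/tmp/w9.npz',im=im,d=d,P=P)
cv2.imwrite('pics/w9.png',im)
q=toprect(P,d,.172,.19,(.5,.65,.13,.285))
im,d=capture('side'); cv2.imwrite('pics/s9.png',cv2.resize(im[120:270,100:300],None,fx=3.6,fy=3.6,interpolation=cv2.INTER_CUBIC))
E
```

```text
t: 23.9
eef_pos: [0.5838, 0.0985, 0.201]
eef_rot: [[-0.08, 0.997, -0.001], [0.997, 0.08, -0.0], [-0.0, -0.001, -1.0]]
force: [0.3, 0.7, -3.9]
finger_gap: 0.082
t 23.9 shift cm [2.31 0.13 1.1 ] turn -0.14 yaw 94.56 pos [0.5838 0.0985 0.201 ] F [ 0.3  0.7 -3.9] gap 0.082 R2 [-0.001 -0.    -1.   ]
px [254.  78.] n 18298 c [0.5792 0.1785] wh 0.0803 0.061 ang 94.83 z 0.1813
```

View pics/w9.png

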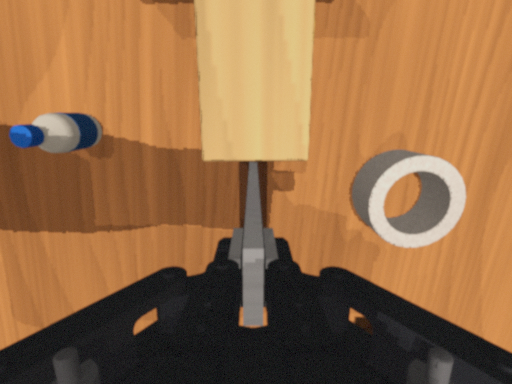

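View pics/s9.png

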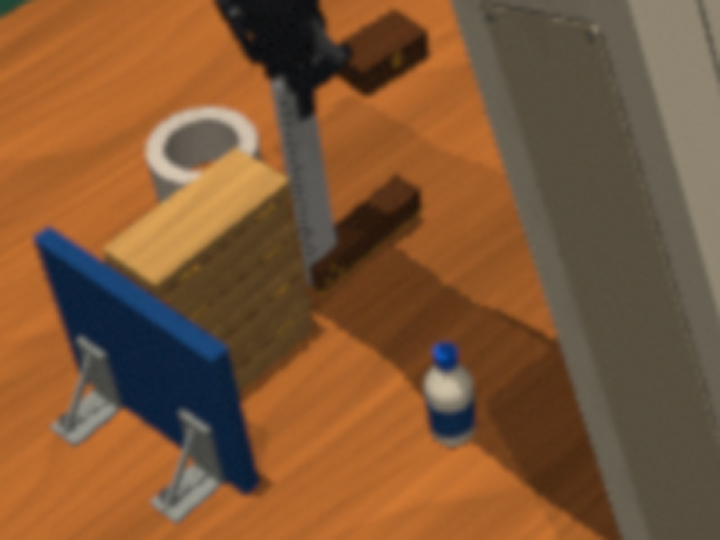

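The wrist view shows the blade in line with the middle of the column's free end (column end row 160, columns 203–308; heel near (257,165)). Side view agrees. I'll close to about 4 mm and lower.

```bash
python3 -m inch '[[-1,[0.8,0.05,0.3],-0.1],[-1,[0.8,0.05,0.3],0],[-1,[0.3,0,0.3],0],[-1,[0,0,0.2],0],[-1,[0,0,0],0],[-1,[0,0,0],0],[-1,[0,0,0],0]]'
python3 - <<'E'
from fit import *
go(.5832,.1216,.1877,94.7)
E
```

```text
t: 24.58
eef_pos: [0.5836, 0.118, 0.1906]
eef_rot: [[-0.082, 0.997, 0.0], [0.997, 0.082, -0.0], [-0.0, 0.0, -1.0]]
force: [-0.3, 0.1, -3.7]
finger_gap: 0.082
t 24.58 shift cm [ 0.36 -0.01  0.29] turn -0.02 yaw 94.68 pos [0.5836 0.118  0.1906] F [-0.3  0.1 -3.7] gap 0.082 R2 [ 0. -0. -1.]
```

```bash
python3 -m inch '[[-1,[0.1,0,0.15],0],[-1,[0.1,0,0],0],[-1,[0,0,0],0],[-1,[0,0,0],0]]'
python3 -m inch '[[-1,[0.1,0,0],0],[-1,[0.05,0,0],0],[-1,[0,0,0],0],[-1,[0,0,0],0]]'
python3 -m inch '[[-1,[0.1,0,0],0],[-1,[0,0,0],0],[-1,[0,0,0],0]]'
python3 -m inch '[[-1,[0.1,0,0],0],[-1,[0,0,0],0],[-1,[0,0,0],0]]'
```

```text
t: 24.92
eef_pos: [0.5834, 0.1201, 0.189]
eef_rot: [[-0.082, 0.997, 0.0], [0.997, 0.082, -0.0], [-0.0, 0.0, -1.0]]
force: [-0.9, -0.1, -4.5]
finger_gap: 0.079
t: 25.25
eef_pos: [0.5833, 0.1215, 0.189]
eef_rot: [[-0.082, 0.997, 0.0], [0.997, 0.082, -0.0], [-0.0, 0.0, -1.0]]
force: [-0.5, -0.4, -4.4]
finger_gap: 0.076
t: 25.5
eef_pos: [0.5832, 0.1223, 0.189]
eef_rot: [[-0.081, 0.997, 0.0], [0.997, 0.081, -0.001], [-0.001, 0.0, -1.0]]
force: [0.1, -3.5, -3.7]
finger_gap: 0.079
t: 25.75
eef_pos: [0.5832, 0.123, 0.1891]
eef_rot: [[-0.081, 0.997, 0.0], [0.997, 0.081, -0.001], [-0.001, 0.0, -1.0]]
force: [0.8, -4.2, -3.7]
finger_gap: 0.078
```

```bash
python3 -m inch '[[-1,[0.1,0,0],0],[-1,[0,0,0],0],[-1,[0,0,0],0]]'
python3 -m inch '[[-1,[0.1,0,0],0],[-1,[0,0,0],0],[-1,[0,0,0],0]]'
python3 -c "
from h import *
s=state();print(s['moment'])"
```

```text
t: 26.0
eef_pos: [0.5832, 0.1237, 0.1892]
eef_rot: [[-0.081, 0.997, 0.001], [0.997, 0.081, -0.002], [-0.002, 0.0, -1.0]]
force: [1.5, -7.1, -2.7]
finger_gap: 0.083
t: 26.25
eef_pos: [0.5832, 0.1243, 0.1892]
eef_rot: [[-0.081, 0.997, 0.001], [0.997, 0.081, -0.003], [-0.003, 0.0, -1.0]]
force: [0.9, -8.8, -2.0]
finger_gap: 0.081
[-2.31993066e+00 -1.26359512e-01  4.30127911e-04]
```

```bash
cat > blade.py <<'E'
from fit import *
def blade(tag):
    im,d=capture('side'); P=cloud('side',d); np.savez(f'/tmp/side_{tag}.npz',im=im,d=d,P=P)
    cv2.imwrite(f'pics/s{tag}.png',cv2.resize(im[150:230,150:240],None,fx=7,fy=7,interpolation=cv2.INTER_CUBIC))
    yaw=np.radians(4.7); ax=np.array([-np.sin(yaw),np.cos(yaw)]); nx=np.array([np.cos(yaw),np.sin(yaw)])
    u=(P[...,:2]-[.5756,.2087])@ax; w=(P[...,:2]-[.5756,.2087])@nx; z=P[...,2]
    # blade: side face w ~ -0.004
    m=(d>0)&(u>-.16)&(u<-.06)&(abs(w)<.012)&(z>.04)&(z<.17)
    print('blade pts',m.sum())
    uu,zz=u[m],z[m]
    lo=[];hi=[]
    for a in np.arange(.04,.17,.008):
        b=uu[(zz>a)&(zz<a+.008)]
        if len(b)>4: lo.append((a+.004,b.min()));hi.append((a+.004,b.max()))
    for n,e in (('inner',lo),('outer',hi)):
        e=np.array(e); k=np.polyfit(e[:,0],e[:,1],1); print(n,'tilt deg (top toward +y positive)',np.degrees(np.arctan(k[0])).round(2),'u at z=.02,.18',np.polyval(k,[.02,.18]).round(4),'res',(np.polyval(k,e[:,0])-e[:,1]).std().round(4))
    # foot back top
    m=(d>0)&(u>-.21)&(u<-.1)&(abs(w)<.02)&(z>.015)&(z<.04); f=P[m]
    if m.sum()>30:
        m2=m&(abs(w)<.012); 
        k=np.polyfit(u[m2],z[m2],1);print('foot top slope deg',np.degrees(np.arctan(k[0])).round(2),'z at -.14',np.polyval(k,-.14).round(4),m2.sum())
    # boxes' side: free end u of each box on -x side face (w~-.03)
    for i in range(4):
        m=(d>0)&(abs(w+.03)<.008)&(z>.045*i+.01)&(z<.045*i+.037)&(u>-.11)&(u<.08)
        if m.sum()>10: print('box',i,'u range',np.percentile(u[m],[1,99]).round(4),'w',np.median(w[m]).round(4),m.sum())
    m=(d>0)&(abs(z-.181)<.008)&(abs(u)<.1)&(abs(w)<.04)
    print('top u range',np.percentile(u[m],[0.5,99.5]).round(4))
E
python3 - <<'E'
from blade import *
blade('10')
s=state(); im,d=capture('wrist'); cv2.imwrite('pics/w10.png',im)
E
```

```text
blade pts 128
inner tilt deg (top toward +y positive) -0.3 u at z=.02,.18 [-0.0981 -0.099 ] res 0.0013
outer tilt deg (top toward +y positive) 3.21 u at z=.02,.18 [-0.0904 -0.0814] res 0.0023
foot top slope deg -0.18 z at -.14 0.0286 204
box 0 u range [-0.0646  0.0232] w -0.0264 142
box 1 u range [-0.0648  0.0288] w -0.0275 163
box 2 u range [-0.0628  0.0498] w -0.0272 211
box 3 u range [-0.0624  0.0778] w -0.0268 283
top u range [-0.0925  0.0866]
```

View pics/s10.png

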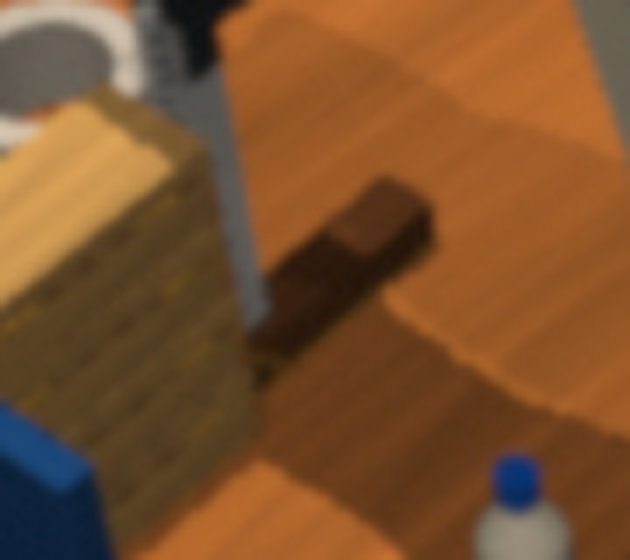

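View pics/w10.png

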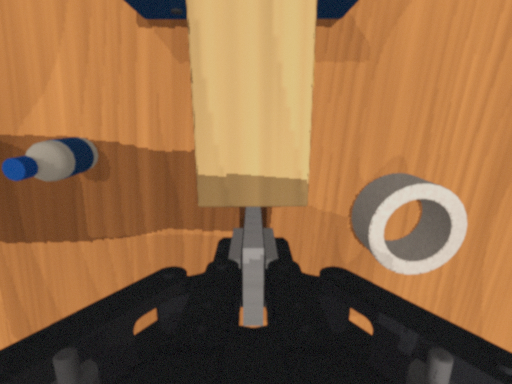

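The wrist view shows the blade against the middle of the free end at (253,207). From the side the blade and foot look plumb (tilt under 0.3°). I'll keep pushing until the board stops the column.

```bash
python3 -m inch '[[-1,[0.1,0,0],0],[-1,[0,0,0],0],[-1,[0,0,0],0]]'
python3 -m inch '[[-1,[0.1,0,0],0],[-1,[0,0,0],0],[-1,[0,0,0],0]]'
python3 -m inch '[[-1,[0.1,0,0],0],[-1,[0,0,0],0],[-1,[0,0,0],0]]'
```

```text
t: 26.6
eef_pos: [0.5832, 0.1248, 0.1893]
eef_rot: [[-0.08, 0.997, 0.001], [0.997, 0.08, -0.004], [-0.004, 0.001, -1.0]]
force: [1.0, -11.0, -1.2]
finger_gap: 0.079
t: 26.85
eef_pos: [0.5831, 0.1249, 0.1893]
eef_rot: [[-0.08, 0.997, 0.001], [0.997, 0.08, -0.006], [-0.006, 0.0, -1.0]]
force: [0.1, -16.5, -1.4]
finger_gap: 0.078
t: 27.1
eef_pos: [0.583, 0.125, 0.1893]
eef_rot: [[-0.079, 0.997, 0.001], [0.997, 0.079, -0.007], [-0.007, -0.0, -1.0]]
force: [-0.4, -20.5, -0.5]
finger_gap: 0.075
```

```bash
python3 -c "
from h import *
s=state();print(np.array(s['force']).round(1),np.array(s['moment']).round(2))"
python3 -m inch '[[-1,[-0.1,0,0],0],[-1,[0,0,0.1],0],[-1,[0,0,0],0],[-1,[0,0,0],0]]'
python3 -c "
from h import *
s=state();print(np.array(s['force']).round(1),np.array(s['moment']).round(2))"
python3 -m inch '[[-1,[0,0,0.1],0],[-1,[0,0,0],0],[-1,[0,0,0],0]]'
python3 -c "
from h import *
s=state();print(np.array(s['force']).round(1),np.array(s['moment']).round(2))"
```

```text
[ -0.4 -20.5  -0.5] [-4.61  0.07  0.  ]
t: 27.43
eef_pos: [0.5832, 0.1249, 0.1888]
eef_rot: [[-0.08, 0.997, 0.001], [0.997, 0.08, -0.005], [-0.005, 0.001, -1.0]]
force: [-0.1, -15.4, 2.2]
finger_gap: 0.08
[ -0.1 -15.4   2.2] [-3.72  0.11  0.12]
t: 27.68
eef_pos: [0.5834, 0.1249, 0.188]
eef_rot: [[-0.08, 0.997, 0.002], [0.997, 0.08, -0.005], [-0.005, 0.002, -1.0]]
force: [0.4, -16.8, 3.7]
finger_gap: 0.079
[  0.4 -16.8   3.7] [-3.72  0.1   0.02]
```

```bash
python3 -m inch '[[-1,[0,0,0.1],0],[-1,[0,0,0],0],[-1,[0,0,0],0]]'
python3 -m inch '[[-1,[0,0,0.1],0],[-1,[0,0,0],0],[-1,[0,0,0],0]]'
python3 -m inch '[[-1,[0,0,0.1],0],[-1,[0,0,0],0],[-1,[0,0,0],0]]'
python3 -c "
from h import *
s=state();print(np.array(s['force']).round(1),np.array(s['moment']).round(2))
from blade import blade
blade('11')"
```

```text
t: 27.93
eef_pos: [0.5835, 0.1248, 0.1878]
eef_rot: [[-0.08, 0.997, 0.003], [0.997, 0.08, -0.005], [-0.006, 0.003, -1.0]]
force: [-2.2, -15.1, 9.1]
finger_gap: 0.078
t: 28.18
eef_pos: [0.5836, 0.1248, 0.1878]
eef_rot: [[-0.08, 0.997, 0.004], [0.997, 0.08, -0.005], [-0.006, 0.004, -1.0]]
force: [-3.6, -15.9, 15.8]
finger_gap: 0.077
t: 28.43
eef_pos: [0.5838, 0.1248, 0.1878]
eef_rot: [[-0.08, 0.997, 0.006], [0.997, 0.08, -0.005], [-0.006, 0.005, -1.0]]
force: [-4.5, -15.2, 22.2]
finger_gap: 0.077
[ -4.5 -15.2  22.2] [-4.16  1.39  0.03]
blade pts 129
inner tilt deg (top toward +y positive) -0.02 u at z=.02,.18 [-0.0974 -0.0974] res 0.0014
outer tilt deg (top toward +y positive) 3.81 u at z=.02,.18 [-0.0904 -0.0798] res 0.0027
foot top slope deg 0.78 z at -.14 0.0279 200
box 0 u range [-0.0642  0.0222] w -0.0259 142
box 1 u range [-0.0648  0.0279] w -0.0273 160
box 2 u range [-0.0621  0.0491] w -0.0271 216
box 3 u range [-0.0622  0.0761] w -0.0269 276
top u range [-0.0924  0.0896]
```

```bash
cat > edge.py <<'E'
from fit import *
def edge(tag):
    z=np.load(f'/tmp/side_{tag}.npz'); d,P,im=z['d'],z['P'],z['im']
    yaw=np.radians(4.7); ax=np.array([-np.sin(yaw),np.cos(yaw)]); nx=np.array([np.cos(yaw),np.sin(yaw)])
    c=np.array([.5756,.2087])
    def X(u,w,zz): return np.r_[c+ax*u+nx*w,zz]
    ref=np.array([proj('side',X(-.07,-.03,h))[0] for h in np.linspace(.002,.178,200)])
    ref1=np.array([proj('side',X(-.06,-.03,h))[0] for h in np.linspace(.002,.178,200)])
    hs=np.linspace(.002,.178,200)
    g=cv2.cvtColor(im,cv2.COLOR_BGR2LAB).astype(float)
    out=[]
    for r in range(int(ref[:,1].min())+1,int(ref[:,1].max())):
        h=np.interp(-r,-ref[:,1],hs); x=np.interp(h,hs,ref[:,0])
        xs=np.arange(int(x)-6,int(x)+8)
        dd=d[r,xs]; j=np.argmax(np.diff(dd)) ; 
        gd=np.abs(np.diff(g[r,xs],axis=0)).sum(1)
        out.append((h,x,xs[j]+.5-x,np.diff(dd)[j]))
    out=np.array(out)
    for i in range(4):
        m=(out[:,0]>.045*i+.004)&(out[:,0]<.045*i+.041)
        o=out[m]; o=o[o[:,3]>.006]
        if len(o): print(tag,'box',i,'edge offset px',o[:,2].mean().round(2),'+-',(o[:,2].std()/np.sqrt(len(o))).round(2),len(o))
    print('px per 10mm', (ref1[100]-ref[100]))
E
python3 -c "
from edge import edge
edge('10');edge('11')"
```

```text
10 box 0 edge offset px -1.97 +- 0.1 7
10 box 1 edge offset px -1.84 +- 0.11 8
10 box 2 edge offset px 0.46 +- 0.61 9
10 box 3 edge offset px 1.63 +- 0.08 9
px per 10mm [-2.40085796  1.97155593]
11 box 0 edge offset px -1.97 +- 0.1 7
11 box 1 edge offset px -1.84 +- 0.14 8
11 box 2 edge offset px 0.69 +- 0.57 9
11 box 3 edge offset px 1.52 +- 0.08 9
px per 10mm [-2.40085796  1.97155593]
```

```bash
sed -i 's/j=np.argmax(np.diff(dd)) ;/j=np.argmax(np.diff(dd)>.008) ;/' edge.py; python3 -c "
from edge import *
edge('10');edge('11')
z=np.load('/tmp/side_11.npz');d=z['d']
for r in range(160,212,5): print(r,(d[r,170:196]*1000).astype(int))"
```

```text
10 box 0 edge offset px -3.54 +- 0.57 7
10 box 1 edge offset px -4.59 +- 0.63 8
10 box 2 edge offset px -4.2 +- 0.52 9
10 box 3 edge offset px -3.04 +- 0.31 9
px per 10mm [-2.40085796  1.97155593]
11 box 0 edge offset px -3.82 +- 0.51 7
11 box 1 edge offset px -3.97 +- 0.46 8
11 box 2 edge offset px -4.2 +- 0.48 9
11 box 3 edge offset px -3.71 +- 0.35 9
px per 10mm [-2.40085796  1.97155593]
160 [1359 1351 1350 1354 1351 1358 1356 1351 1353 1355 1382 1386 1644 1642
 1647 1640 1644 1648 1644 1652 1639 1640 1649 1647 1643 1641]
165 [1363 1366 1367 1368 1373 1377 1380 1383 1388 1391 1389    0 1622 1620
 1633 1626 1631 1629 1627 1618 1626 1627 1618 1626 1636 1628]
170 [1352 1353 1355 1354 1357 1350 1353 1354 1349 1395 1404 1402 1409 1612
 1610 1608 1605 1608 1609 1615 1614 1612 1612 1608 1611 1613]
175 [1340 1341 1340 1344 1345 1345 1353 1356 1366 1366 1414 1419 1423 1428
 1592 1596 1592 1593 1600 1590 1596 1598 1598 1593 1598 1594]
180 [1345 1348 1350 1357 1357 1359 1359 1364 1372 1382 1384 1431 1434 1441
 1445 1580 1575 1587 1580 1574 1578 1579 1579 1583 1577 1581]
185 [1353 1354 1356 1366 1373 1371 1377 1382 1389 1387 1388 1395 1452 1452
 1452 1454 1565 1563 1558 1559 1565 1569 1526 1519 1522 1526]
190 [1367 1367 1370 1374 1381 1380 1383 1394 1395 1395 1403 1412 1409 1463
 1466 1473 1482 1508 1513 1508 1506 1510 1513 1510 1514 1507]
195 [1373 1375 1379 1385 1388 1394 1400 1403 1408 1407 1410 1413 1422 1428
 1430 1485 1484 1492 1491 1499 1493 1492 1497 1497 1506 1504]
200 [1389 1395 1394 1397 1395 1401 1412 1412 1416 1423 1426 1430 1434 1437
 1442 1482 1483 1480 1493 1501 1494 1505 1512 1516 1512 1514]
205 [1395 1399 1403 1409 1412 1411 1421 1423 1427 1431 1435 1443 1444 1456
 1454 1465 1495 1502 1507 1502 1501 1506 1504 1505 1508 1501]
210 [1406 1407 1421 1420 1423 1427 1434 1441 1449 1448 1449 1449 1466 1464
 1472 1476 1481 1488 1488 1489 1494 1491 1487 1484 1482 1494]
```

```bash
sed -i 's/np.diff(dd)>.008/np.diff(dd)>.022/; s/o\[:,3\]>.006/o[:,3]>.022/' edge.py; python3 -c "
from edge import *
edge('10');edge('11')"
```

```text
10 box 0 edge offset px -2.02 +- 0.13 5
10 box 1 edge offset px -1.84 +- 0.11 8
10 box 2 edge offset px -2.09 +- 0.12 9
10 box 3 edge offset px -2.48 +- 0.08 9
px per 10mm [-2.40085796  1.97155593]
11 box 0 edge offset px -2.02 +- 0.13 5
11 box 1 edge offset px -1.84 +- 0.14 8
11 box 2 edge offset px -2.31 +- 0.08 9
11 box 3 edge offset px -2.48 +- 0.08 9
px per 10mm [-2.40085796  1.97155593]
```

```bash
python3 -m inch '[[-1,[0,-0.08,0],0],[-1,[0,0,0],0],[-1,[0,0,0],0],[-1,[0,0,0],0],[-1,[0,0,0],0],[-1,[0,0,0],0]]'
python3 - <<'E'
from blade import *
s=state();print(np.array(s['force']).round(1),np.array(s['moment']).round(2))
im,d=capture('top'); P=cloud('top',d); cv2.imwrite('pics/t12.png',cv2.resize(im[60:240,110:420],None,fx=2.5,fy=2.5,interpolation=cv2.INTER_CUBIC))
toprect(P,d,.172,.19,(.5,.65,.1,.2785))
toprect(P,d,.045,.06,(.65,.85,0,.18)); toprect(P,d,.03,.045,(.7,.83,-.2,-.07))
s=state(); im,d=capture('wrist'); cv2.imwrite('pics/w12.png',im); P=cloud('wrist',d,s); toprect(P,d,.172,.19,(.5,.65,.13,.2795))
blade('12')
from edge import edge
edge('12')
E
```

```text
t: 28.98
eef_pos: [0.5835, 0.1249, 0.1878]
eef_rot: [[-0.08, 0.997, 0.007], [0.997, 0.08, -0.005], [-0.006, 0.006, -1.0]]
force: [-2.1, -16.1, 20.9]
finger_gap: 0.077
[ -2.1 -16.1  20.9] [-4.02  0.89 -0.  ]
px [200. 137.] n 5 c [0.5811 0.1108] wh 0.0072 0.0032 ang 133.13 z 0.1795
px [213.  87.] n 525 c [0.7519 0.0909] wh 0.0983 0.098 ang 56.5 z 0.0547
px [289.  85.] n 488 c [ 0.7625 -0.1314] wh 0.083 0.0514 ang 89.68 z 0.0352
px [250. 101.] n 25270 c [0.5779 0.1905] wh 0.0994 0.0612 ang 94.56 z 0.1813
blade pts 133
inner tilt deg (top toward +y positive) 1.86 u at z=.02,.18 [-0.1008 -0.0956] res 0.0017
outer tilt deg (top toward +y positive) 3.61 u at z=.02,.18 [-0.0898 -0.0797] res 0.0025
foot top slope deg 0.04 z at -.14 0.0273 201
box 0 u range [-0.0643  0.0224] w -0.0262 143
box 1 u range [-0.0639  0.0301] w -0.0274 165
box 2 u range [-0.0623  0.0504] w -0.0274 223
box 3 u range [-0.062   0.0775] w -0.027 275
top u range [-0.0931  0.0845]
12 box 0 edge offset px -1.97 +- 0.11 6
12 box 1 edge offset px -1.97 +- 0.1 8
12 box 2 edge offset px -2.31 +- 0.08 9
12 box 3 edge offset px -2.48 +- 0.08 9
px per 10mm [-2.40085796  1.97155593]
```

View pics/t12.png

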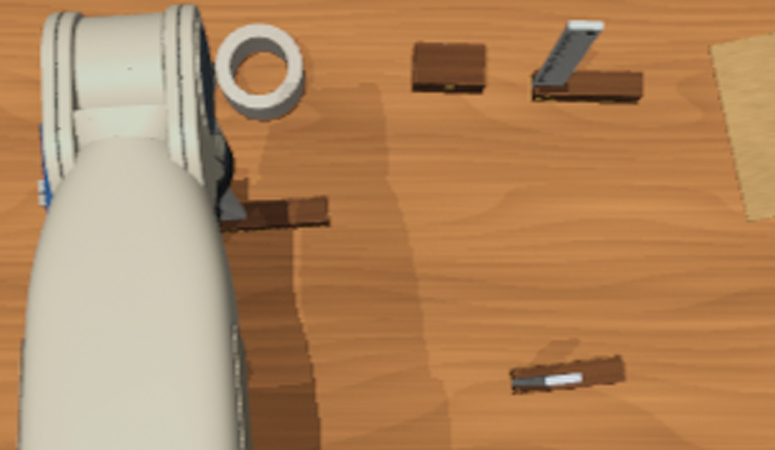

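View pics/w12.png

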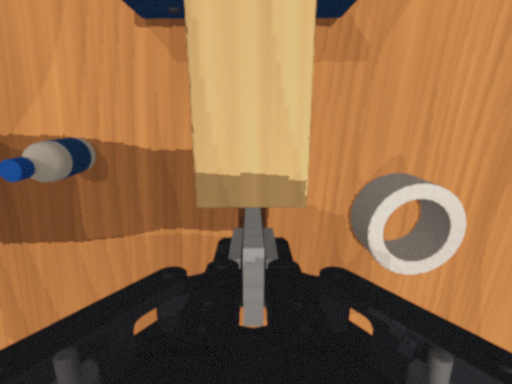

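View pics/s12.png

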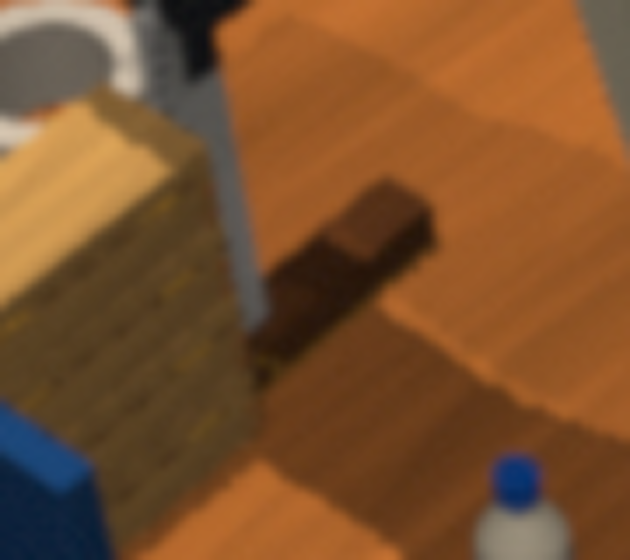

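```bash
python3 -m inch '[[-1,[0,-0.05,0.1],0],[-1,[0,0,0.1],0],[-1,[0,0,0],0],[-1,[0,0,0],0],[-1,[0,0,0],0],[-1,[0,0,0],0]]'
python3 -c "
from h import *
s=state();print(np.array(s['force']).round(1),np.array(s['moment']).round(2),s['eef_pos'],np.array(s['eef_rot'])[:,2].round(4))"
python3 -m inch '[[-1,[0.1,0,0],0],[-1,[0,0,0],0],[-1,[0,0,0],0],[-1,[0,0,0],0]]'
python3 -c "
from h import *
s=state();print(np.array(s['force']).round(1),np.array(s['moment']).round(2),s['eef_pos'],np.array(s['eef_rot'])[:,2].round(4))"
python3 -m inch '[[-1,[-0.1,0,0],0],[-1,[0,0,0],0],[-1,[0,0,0],0],[-1,[0,0,0],0]]'
python3 -c "
from h import *
s=state();print(np.array(s['force']).round(1),np.array(s['moment']).round(2),s['eef_pos'],np.array(s['eef_rot'])[:,2].round(4))"
```

```text
t: 29.63
eef_pos: [0.5836, 0.1248, 0.1877]
eef_rot: [[-0.08, 0.997, 0.01], [0.997, 0.08, -0.005], [-0.006, 0.01, -1.0]]
force: [-3.2, -16.6, 32.9]
finger_gap: 0.079
[ -3.2 -16.6  32.9] [-4.13  1.6   0.03] [0.58363765 0.12482126 0.18774711] [ 0.0101 -0.0051 -0.9999]
t: 29.97
eef_pos: [0.5836, 0.1249, 0.1877]
eef_rot: [[-0.079, 0.997, 0.01], [0.997, 0.079, -0.007], [-0.008, 0.009, -1.0]]
force: [-4.4, -20.5, 33.9]
finger_gap: 0.078
[ -4.4 -20.5  33.9] [-4.98  1.55 -0.03] [0.58357227 0.12488522 0.18774111] [ 0.01   -0.0068 -0.9999]
t: 30.3
eef_pos: [0.5836, 0.1248, 0.1877]
eef_rot: [[-0.08, 0.997, 0.01], [0.997, 0.08, -0.005], [-0.006, 0.009, -1.0]]
force: [-4.8, -15.3, 34.0]
finger_gap: 0.081
[ -4.8 -15.3  34. ] [-4.13  1.56  0.02] [0.58357659 0.12482015 0.18771168] [ 0.0099 -0.0051 -0.9999]
```

```bash
python3 -m inch '[[-1,[-0.05,0,-0.1],0],[-1,[0,0,-0.1],0],[-1,[0,0,-0.05],0],[-1,[0,0,0],0],[-1,[0,0,0],0],[-1,[0,0,0],0],[-1,[0,0,0],0],[-1,[0,0,0],0]]'
python3 -c "
from h import *
s=state();print(np.array(s['force']).round(1),np.array(s['moment']).round(2),s['eef_pos'],np.array(s['eef_rot'])[:,2].round(4))"

```

```text
t: 30.97
eef_pos: [0.5832, 0.1248, 0.1878]
eef_rot: [[-0.08, 0.997, 0.007], [0.997, 0.08, -0.004], [-0.005, 0.006, -1.0]]
force: [-0.2, -12.9, 16.9]
finger_gap: 0.078
[ -0.2 -12.9  16.9] [-3.42  0.39  0.01] [0.58319671 0.12484854 0.18778685] [ 0.0065 -0.0043 -1.    ]
```

```bash
python3 -c "
from h import *
im,d=capture('top');im,d=capture('side');P=cloud('side',d);
m=(P[...,2]>.08)&(P[...,2]<.105)&(abs(P[...,0]-.39)<.05)&(abs(P[...,1]-.133)<.05)&(d>0);print('glue top',P[m][:,:2].mean(0).round(3))
s=state();print(s['t'],np.array(s['force']).round(1),s['eef_pos'],s['finger_gap'])
print(sign_off())"
```

```text
glue top [0.39  0.137]
31.0667 [ -0.1 -13.4  17.2] [0.58321015 0.12483446 0.18778388] 0.07599333732864487
the job is handed in; nothing more can be done
None
```

I handed the job in at 31.1 s of the 72 s allowed. Both loose boxes are on the column, and the square is still gripped and pressed into the corner.

**Stacking:** I set each box down until the force showed contact, then released it. After placing, wrist-camera fits put each box's free end within about 1 mm of the column's, with headings within about 0.3°.

**Square:** I took the square farthest to the right and carried it into line with the column. I pushed about 2.8 mm in the air until the board stopped the column, with the force climbing from about 4 N to 20 N. Then I lowered the foot to the bench.

**Final readings:** The push against the column is about 13 N and the downward press about 17 N. The grip height is 187.8 mm, against 187.7 mm when the square stood free, so the foot is down. The top box's free end moved 2.3 mm and now fits a 140 mm box touching the board.

**Bystanders:** The label roll and small box are where they were to within about 0.5 mm. The glue bottle was compared only between two different cameras, which put it within about 4 mm. I never touched it.

**Less certain checks:**
- **Contact at all four boxes:** I could not see this directly. How the wrist moment rose with the push suggests the lower boxes also bear on the board. However, the side-camera edge fit showed the two lower boxes up to about 2 mm behind the upper two, which is near its resolution.
- **Tilt:** At the end the tool leaned about 0.4° sideways and 0.25° along the push, so the blade may not be perfectly upright. The side view was too noisy to settle it: the foot read flat to within 0.8°, and the blade read between -0.3° and +1.9°.

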